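# Load optical cells into the light path and clamp them

### The job

Open the clamp of the cell holder fully by its T-handle, then stand every optical cell that is on the table in a pocket of the holder, one to a pocket, with its clear windows facing along the light path (towards the lamp head and the detector head, the ribbed sides towards the jaw and the back wall). Then turn the T-handle clockwise until it clearly resists and every cell is held firmly by the jaw, and let go. If a cell gets knocked on the way, set it right.

Things in the scene. Friction and masses are not known exactly. Their poses are not given: they have to be found in the camera images.
- holder: fixed cell holder on a base plate 206 x 380 x 8 mm. Origin on the table under the middle of a row of four pockets; x points from the jaw to the back wall (away from the robot), y along the row and the light path. Back wall: inner face at x = +23 mm, top at z = 31 mm. Pads' faces at x = -31 mm when fully open. Fingers fit only on the jaw and wall sides of a seated cell, above z = 31 mm.
- pocket_1 (a point): centre of pocket 1 of 4 on its floor, 8 mm above the table (at y = -93 mm in the holder); axes as the holder's. Open at the top, 52 mm wide along y between 10 mm ribs with round tops 22 mm above the table; 54 mm along x (from 31 mm before to 23 mm behind this point) with the clamp fully open. Neighbouring cells stand 16 mm apart.
- pocket_2 (a point): centre of pocket 2 of 4 on its floor, 8 mm above the table (at y = -31 mm in the holder); axes as the holder's. Open at the top, 52 mm wide along y between 10 mm ribs with round tops 22 mm above the table; 54 mm along x (from 31 mm before to 23 mm behind this point) with the clamp fully open. Neighbouring cells stand 16 mm apart.
- pocket_3 (a point): centre of pocket 3 of 4 on its floor, 8 mm above the table (at y = 31 mm in the holder); axes as the holder's. Open at the top, 52 mm wide along y between 10 mm ribs with round tops 22 mm above the table; 54 mm along x (from 31 mm before to 23 mm behind this point) with the clamp fully open. Neighbouring cells stand 16 mm apart.
- pocket_4 (a point): centre of pocket 4 of 4 on its floor, 8 mm above the table (at y = 93 mm in the holder); axes as the holder's. Open at the top, 52 mm wide along y between 10 mm ribs with round tops 22 mm above the table; 54 mm along x (from 31 mm before to 23 mm behind this point) with the clamp fully open. Neighbouring cells stand 16 mm apart.
- lamp_head (a point): top of the lamp head (50 x 42 x 52 mm box with fins) at the +y end of the row; its lens looks along the row to the detector head, 41 mm above the table
- detector_head (a point): top of the detector head (50 x 42 x 52 mm box), at the -y end of the row, 60 mm above the table
- jaw: jaw bar of the holder, 246 mm long, top 31 mm above the table, with four sprung rubber pads, one to a pocket. It slides along the holder's x, driven by the T-handle, 4 mm per rad. Its origin is the holder's origin when fully open and moves with the bar.
- tee (a joint): T-handle angle, rad: 0 = stop, clamp fully open; grows clockwise seen from above, closing the jaw; limit 3.2. Stays where left; friction 0.12 N m. Starts at 1.5 to 2.3. From about 2.0 the pads press seated cells to the wall (springs 1.5 N/mm each, 3.5 mm travel), it gets harder, and near 2.9 it stops hard. A firm hold, over 2 N on every cell, comes at about 2.4.
- tee_grip (a point): middle of the T-handle's cross bar, 86 mm above the table, on its vertical axis, 117 mm in front (-x) of the row. Its x axis lies along the bar (72 mm long, 12 mm thick, 16 mm high, 19 mm balls at its ends) and turns with it. Below: a 14 mm stem on a gear housing, top at 50 mm.
- cell_a: standing square optical cell, 46 x 46 mm, 70 mm tall, 0.14 to 0.24 kg, black base and cap. Origin at the centre of its underside, z up. Its two clear windows look along its +x and -x, its two white ribbed frosted sides along +y and -y. All cells are alike and may go in any pocket; three or four of cells a to d are there.
- cell_b: standing square optical cell, 46 x 46 mm, 70 mm tall, 0.14 to 0.24 kg, black base and cap. Origin at the centre of its underside, z up. Its two clear windows look along its +x and -x, its two white ribbed frosted sides along +y and -y. All cells are alike and may go in any pocket; three or four of cells a to d are there.
- cell_c: standing square optical cell, 46 x 46 mm, 70 mm tall, 0.14 to 0.24 kg, black base and cap. Origin at the centre of its underside, z up. Its two clear windows look along its +x and -x, its two white ribbed frosted sides along +y and -y. All cells are alike and may go in any pocket; three or four of cells a to d are there.
- cell_d: standing square optical cell, 46 x 46 mm, 70 mm tall, 0.14 to 0.24 kg, black base and cap. Origin at the centre of its underside, z up. Its two clear windows look along its +x and -x, its two white ribbed frosted sides along +y and -y. All cells are alike and may go in any pocket; three or four of cells a to d are there.
Not all that is in view belongs to the job. Leave any yellow look-alike of the cell_a alone.

How it is judged:
By the outcome, as a careful person would: the job done as asked, in the order asked, and still so for the second after the job is handed in, with the robot touching nothing.
Of cell_a, cell_b, cell_c, cell_d only 3 to 4 are there at a start; the rules pass over those that are not, and their reading is None.
At some moment in a run one of cell_a, cell_b, cell_c, cell_d may be knocked a few centimetres aside while the robot is not near it.
Once in a run the grip may slacken for a moment while it holds something.
It also fails if it takes over 200 s, if anything falls off the work surface, if the arm or the gripper's body presses on something with over 40 N, if the wrist force passes 120 N, or if a joint passes its speed limit or range.

### The arm

A 7-joint arm with a two-finger parallel gripper is mounted at the origin on a cart in front of the work surface, level with it; the furniture and walls round the work are solid. World frame = base frame: x ahead of the robot, y to its left, z up, the work surface at z = 0. Lengths are in m, angles in rad, forces in N, time in s.
With the tool pointing down it reaches from about 0.4 to 0.85 m from the base axis. Payload 4.5 kg.
Tool frame: the origin (TCP) lies on the centre line of the jaws, within the pads' length; the fingertips stand 22 mm ahead of it and the grasp point (between the pads) lies 3 mm ahead of it; z points along the fingers, y is the line along which they close (so a half turn about z gives the same grasp; the last joint's range is limited). The gripper opens to 85 mm and grips with 20 to 120 N. Pads are 22 mm wide; open, the fingers measure 114 mm over their backs; the gripper's body (76 mm by 85 mm) begins 54 mm behind the grasp point. The pads swing forward as they close: fully open they stand 13 mm farther back than shut.
Start: joints at [1.362, 0.689, -0.195, 1.565, 0.157, 0.902, -0.215], TCP at [0.15, -0.607, 0.253] pointing down, gripper open.
Joint ranges: [-3.01, 3.01], [-0.46, 2.08], [-1.47, 1.51], [0.13, 2.56], [-1, 4.14], [0.04, 2.09], [-2.66, 2.66]. Speed limits (rad/s): [2.57, 2.57, 3.14, 3.14, 3.14, 3.14, 3.14].

### API

Orientations are given as a 3x3 rotation matrix whose columns are the frame's x, y, z axes.
In Python, from plant import sense, get_image, hand_in gives the robot as it stands.
- The arm moves only by the tool jog_arm, never from a script. Its argument "deltas" is a list that holds one entry, the list of rows, each a list of 6 numbers: the shift along the world's x, y, z normalised to -1 to 1, where 1 is 750 mm, then the turn, a rotation vector about the world's x, y, z normalised to -1 to 1, where 1 is 180 degrees. In form: [[[tx, ty, tz, ax, ay, az], ...]]. A call has 1 to 10 rows; each row is the pose to reach, as a shift and turn from the pose commanded when the call began, turning the shorter way round; what a row does not reach only later rows make up. A row lasts 1/12 s, in which the tool goes at most 41.7 mm and 7.16 degrees, less where a joint would pass 70% of its speed; a pose out of reach is approached as far as the arm can. A call with a number of a shift or a turn outside -1 to 1 is refused whole. A call with a gripper value outside its range is refused whole. "hand" is the closure, from -1 (fully open) to 1 (shut), set as the call begins (left out, the last holds). The fingers move at their own pace and stop on an object; the grip force is fixed at half the most. Time passes only in rows, so rows that repeat a pose let the fingers close. It gives the time, the measured TCP pose, the force, the opening and the grip force at its end, in the units of the state.
- sense(): the state, without advancing time (a new reading comes with each control period).
- get_image(name): name is "scene" or "top" or "wrist"; returns a dict with "frame" (480x640x3 uint8, blue, green, red), "depth" (480x640 float32, m along the optical axis (not along the pixel's ray), 0 where there is no reading), "fovy" (degrees; the focal length in pixels is half the picture's height over the tangent of half this angle, whatever the lens; pixels are square), "cx", "cy" (the principal point, pixels), "eye" and "orientation" of the camera in the world. Camera axes: x right, y down, z forward; pixel columns grow to the right and rows downward; lengths in m; the calibration is good to about 2 mm. The wrist camera is an equidistant fisheye: a pixel r from the principal point sees the ray r / f radians off the axis. A picture is of the moment at which its call begins.
- hand_in(): hands the job in; it is judged then, once.
The state is a dict: "time": time; "joint_pos": joint angles; "joint_vel": joint speeds; "effort": joint torques, N m; "eef_pos": TCP position; "tcp_rot": TCP orientation; "wrist_force": force on the tool from outside, world axes, zero at the start; "wrist_torque": the same for the moment, N m; "gripper_width": finger opening in m; "finger_force": force on a finger pad.
Only numpy, scipy, OpenCV 4.12 (cv2) and the standard library are available. Lean on these libraries where they do the work, as an engineer would, in place of code of your own. Each camera call takes 0.05 s, during which the arm holds its last target. There are 200 camera calls.

## Working session

There is one attempt and no reset: what is moved stays moved. The work goes in short steps, Python scripts to look and compute and a tool call to move; the robot and the scene stay as the last step left them, time stands still between calls to the robot, and variables do not carry over. Pictures are saved under pics/ and viewed, at most 14 in all, crops included, and the job is handed in when it is done.

Besides the shell and the picture viewer there is one more tool, called after ">>>" by a JSON object that holds its "name" and its "arguments", one argument or row to a line. jog_arm: Moves the arm, as the interface text tells. Scaled input: -1 to 1 covers 750 mm each way for a shift and 180 degrees each way for a turn. Its arguments: {"type":"object","properties":{"deltas":{"type":"array","items":{"type":"array","items":{"type":"array","items":{"type":"number","minimum":-1,"maximum":1}}}},"hand":{"type":"number"}},"required":["deltas"]}

```bash
mkdir -p pics; ls; cat > h.py <<'E'
import numpy as np, cv2
from plant import sense, get_image, hand_in
def cam(n,save=None):
    d=get_image(n)
    if save: cv2.imwrite('pics/'+save,d['frame'])
    return d
def world(d,u,v,z=None):
    f=240/np.tan(np.radians(d['fovy'])/2); R=np.array(d['orientation']); e=np.array(d['eye'])
    u=np.asarray(u,float); v=np.asarray(v,float)
    r=np.stack([(u-d['cx'])/f,(v-d['cy'])/f,np.ones_like(u)],-1)
    if z is None:
        D=d['depth'][np.round(v).astype(int),np.round(u).astype(int)]
        return e+(r*D[...,None])@R.T
    w=r@R.T
    return e+w*((z-e[2])/w[...,2])[...,None]
E
python3 - <<'E'
from h import *
s=sense(); print({k:np.round(v,3).tolist() for k,v in s.items()})
for n in('top','scene'):
    d=cam(n,n+'1.png'); print(n,d['fovy'],d['cx'],d['cy'],d['eye'],np.round(d['orientation'],3).tolist())
    np.savez('pics/'+n+'1.npz',**{k:v for k,v in d.items()})
E
```

```text
pics
{'time': 0.0, 'joint_pos': [1.362, 0.69, -0.195, 1.566, 0.157, 0.903, -0.215], 'joint_vel': [0.002, 0.001, 0.0, 0.002, -0.0, -0.002, -0.001], 'effort': [0.001, -53.961, -1.267, -15.854, 0.009, 0.009, -0.0], 'eef_pos': [0.15, -0.606, 0.252], 'tcp_rot': [[0.971, 0.241, -0.001], [0.241, -0.971, 0.002], [-0.0, -0.002, -1.0]], 'wrist_force': [-1.008, -0.355, -0.304], 'wrist_torque': [0.027, 0.036, 0.019], 'finger_force': 0.0, 'gripper_width': 0.085}
top 49.741967104243805 323.79534084116636 242.40074364929907 [0.33707037 0.09296902 1.21354467] [[0.01, -0.987, 0.158], [-1.0, -0.012, -0.01], [0.012, -0.158, -0.987]]
scene 51.031420757056395 322.8158606369968 239.762548379962 [-0.17928931  0.76061543  0.62435018] [[-0.687, -0.345, 0.64], [-0.727, 0.354, -0.589], [-0.023, -0.869, -0.494]]
```

View pics/top1.png

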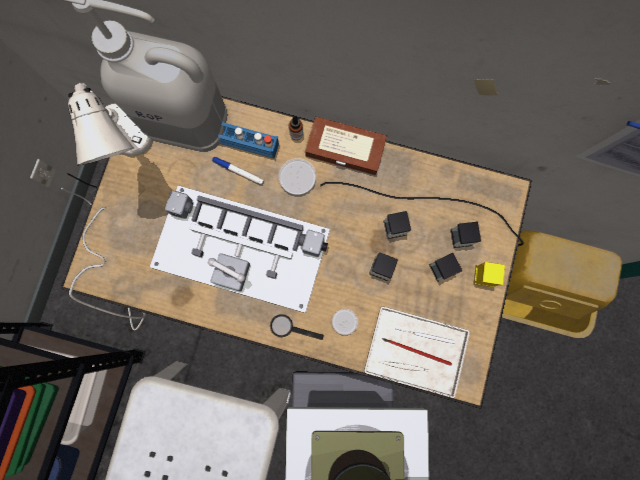

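View pics/scene1.png

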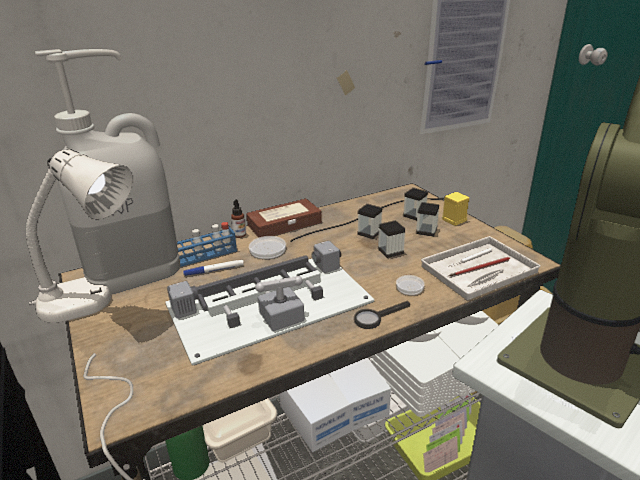

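```bash
python3 - <<'E'
from h import *
d=dict(np.load('pics/top1.npz')); s=dict(np.load('pics/scene1.npz'))
v,u=np.mgrid[0:480,0:640]; P=world(d,u,v)
def rects(lo,hi,roi,amin=40):
    m=((P[...,2]>lo)&(P[...,2]<hi)); k=np.zeros_like(m); x0,y0,x1,y1=roi; k[y0:y1,x0:x1]=1; m&=k
    n,l,st,c=cv2.connectedComponentsWithStats(m.astype(np.uint8))
    for i in range(1,n):
        if st[i,4]>=amin:
            q=P[l==i]; r=cv2.minAreaRect(q[:,:2].astype(np.float32)*1000); print(np.round(c[i]),st[i,4],'c',np.round(r[0],1),'sz',np.round(r[1],1),'ang',round(r[2],1),'zmed',round(float(np.median(q[:,2])),4))
print('cells');rects(.06,.08,(350,200,515,300))
print('plate');rects(.004,.014,(140,170,340,320),200)
print('heads');rects(.045,.066,(140,170,340,320))
print('tee');rects(.08,.105,(200,240,260,300),15)
print('wall31');rects(.025,.038,(140,170,340,320),20)
cv2.imwrite('pics/c1.png',cv2.resize(d['frame'][175:325,140:340],None,fx=4,fy=4,interpolation=cv2.INTER_CUBIC))
cv2.imwrite('pics/c2.png',cv2.resize(s['frame'][180:270,345:475],None,fx=6,fy=6,interpolation=cv2.INTER_CUBIC))
E
```

```text
cells
[398. 222.] 414 c [568.6 -87.9] sz [46.5 46.8] ang 12.3 zmed 0.0681
[469. 232.] 426 c [ 547.9 -247.4] sz [46.1 48.5] ang 7.3 zmed 0.0681
[384. 265.] 430 c [470.8 -55. ] sz [46.1 46.8] ang 69.5 zmed 0.068
[448. 266.] 429 c [ 471.4 -197.3] sz [45.9 46.6] ang 25.5 zmed 0.0681
[493. 273.] 444 c [ 455.4 -297.4] sz [47.1 46.8] ang 81.1 zmed 0.0679
plate
[297. 181.] 540 c [675.1 147.2] sz [60.8 88.9] ang 0.8 zmed 0.0117
[202. 242.] 3466 c [516.2 278.2] sz [382.4 209.7] ang 74.9 zmed 0.0068
[268. 260.] 4529 c [493.3 248. ] sz [315.8 182. ] ang 74.5 zmed 0.0069
heads
[177. 203.] 481 c [609.1 415.2] sz [53.7 54. ] ang 72.0 zmed 0.0576
[311. 242.] 451 c [524.3 110.4] sz [54.4 50.9] ang 77.1 zmed 0.0574
[233. 263.] 349 c [472.9 289.3] sz [70.2 32.1] ang 72.5 zmed 0.0484
[224. 279.] 347 c [433.9 301.2] sz [72.6 34. ] ang 65.0 zmed 0.0486
tee
[226. 270.] 253 c [453.9 293.7] sz [88.2 17.4] ang 62.0 zmed 0.0917
wall31
[249. 213.] 567 c [595.  255.6] sz [257.7  12.9] ang 74.5 zmed 0.0293
[204. 224.] 35 c [565.7 360.1] sz [32.7  6.4] ang 72.4 zmed 0.0279
[241. 241.] 624 c [526.1 274.8] sz [245.2  19. ] ang 74.4 zmed 0.0294
[229. 231.] 36 c [549.3 299.7] sz [30.3  5.9] ang 74.0 zmed 0.0283
[255. 239.] 35 c [533.1 240.7] sz [31.1  5.7] ang 73.4 zmed 0.0278
[280. 246.] 37 c [516.2 180.7] sz [31.3  5.9] ang 73.3 zmed 0.0281
[238. 251.] 25 c [504.8 279.4] sz [ 8.7 24.3] ang 71.3 zmed 0.0262
[196. 252.] 58 c [500.7 374.8] sz [21.1 13.7] ang 76.7 zmed 0.0293
[270. 273.] 58 c [452.8 202.1] sz [20.8 14.4] ang 74.5 zmed 0.0293
```

View pics/c1.png

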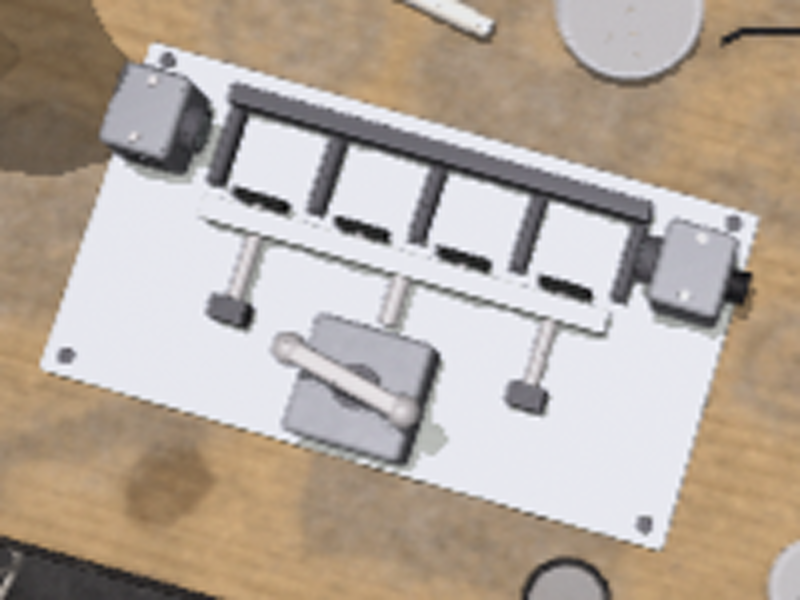

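View pics/c2.png

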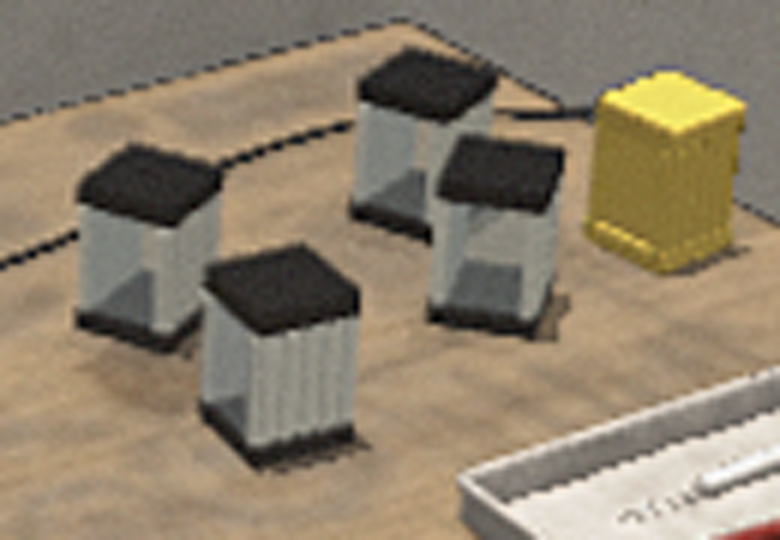

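The top view shows the finned lamp head at left (177,203), the detector head at (311,242), the T-handle at (226,270), four cells at (398,222), (469,232), (384,265) and (448,266), and the yellow decoy at (493,273). The enlarged scene crop shows clear windows on the faces towards +y and ribs towards -x on every cell. I'm moving now, over the cells first for a close look.

>>> {"name": "jog_arm", "arguments": {
  "deltas": [
    [[0.32,0.4267,0.1,0,0,0.15],[0.32,0.4267,0.1,0,0,0.15],[0.32,0.4267,0.1,0,0,0.15],[0.32,0.4267,0.1,0,0,0.15],[0.32,0.4267,0.1,0,0,0.15],[0.32,0.4267,0.1,0,0,0.15],[0.32,0.4267,0.1,0,0,0.15],[0.32,0.4267,0.1,0,0,0.15],[0.32,0.4267,0.1,0,0,0.15],[0.32,0.4267,0.1,0,0,0.15]]
  ],
  "hand": -1
}}

```text
time: 0.93
eef_pos: [0.3921, -0.2833, 0.3289]
tcp_rot: [[0.754, 0.657, 0.001], [0.657, -0.754, 0.001], [0.001, 0.0, -1.0]]
wrist_force: [0.4, -0.0, -0.4]
gripper_width: 0.0854
finger_force: 0.0
```

>>> {"name": "jog_arm", "arguments": {
  "deltas": [
    [[0.1,0.2,0,0,0,0.117],[0.1,0.2,0,0,0,0.117],[0.1,0.2,0,0,0,0.117],[0.1,0.2,0,0,0,0.117],[0.1,0.2,0,0,0,0.117],[0.1,0.2,0,0,0,0.117],[0.1,0.2,0,0,0,0.117]]
  ]
}}

```text
time: 1.52
eef_pos: [0.4647, -0.1372, 0.3279]
tcp_rot: [[0.47, 0.883, -0.001], [0.883, -0.47, -0.001], [-0.001, -0.001, -1.0]]
wrist_force: [-0.9, -1.1, 0.3]
gripper_width: 0.0854
finger_force: 0.0
```

```bash
python3 - <<'E'
from h import *
s=sense(); print({k:np.round(v,3).tolist() for k,v in s.items()})
d=cam('wrist'); print(d['fovy'],d['cx'],d['cy'],d['eye'],np.round(d['orientation'],3).tolist())
cv2.imwrite('pics/w1.png',d['frame'])
E
```

```text
{'time': 1.517, 'joint_pos': [0.516, 0.435, -0.483, 1.863, 0.252, 0.905, -0.575], 'joint_vel': [0.034, -0.002, 0.024, 0.003, 0.0, 0.002, -0.0], 'effort': [-1.707, -39.507, -4.0, -15.792, -0.113, -0.075, -0.013], 'eef_pos': [0.465, -0.137, 0.328], 'tcp_rot': [[0.47, 0.883, -0.001], [0.883, -0.47, -0.001], [-0.001, -0.001, -1.0]], 'wrist_force': [-0.907, -1.062, 0.334], 'wrist_torque': [-0.053, 0.01, 0.003], 'finger_force': 0.0, 'gripper_width': 0.085}
65.70646984690485 322.2958264576906 236.38609855719824 [ 0.49551105 -0.07658815  0.44851865] [[0.883, -0.452, -0.129], [-0.47, -0.849, -0.241], [-0.001, 0.273, -0.962]]
```

View pics/w1.png

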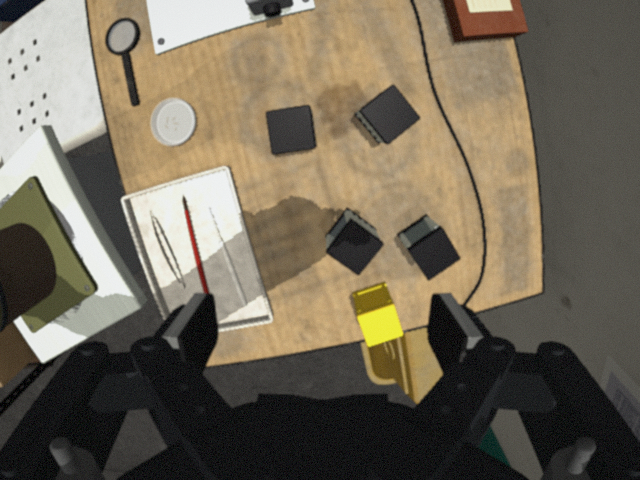

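The wrist view confirms it: windows are on the +y sides of the cells at (355,240) and (427,247), and ribs are on the -x side of the one at (388,115). Next is the T-handle.

>>> {"name": "jog_arm", "arguments": {
  "deltas": [
    [[0,0.5,-0.03,0,0,0],[0,0.5,-0.03,0,0,0],[0,0.5,-0.03,0,0,0],[0,0.5,-0.03,0,0,0],[0,0.5,-0.03,0,0,0],[0,0.5,-0.03,0,0,0],[0,0.5,-0.03,0,0,0],[0,0.5,-0.03,0,0,0],[0,0.5,-0.03,0,0,0],[0,0.5,-0.03,0,0,0]]
  ]
}}

```text
time: 2.4
eef_pos: [0.4641, 0.2469, 0.306]
tcp_rot: [[0.462, 0.887, 0.0], [0.887, -0.462, 0.008], [0.007, -0.003, -1.0]]
wrist_force: [-0.2, 1.7, 1.2]
gripper_width: 0.0857
finger_force: 0.0
```

>>> {"name": "jog_arm", "arguments": {
  "deltas": [
    [[-0.0145,0.075,-0.15,0,0,0],[-0.0145,0.075,-0.15,0,0,0],[-0.0145,0.075,-0.15,0,0,0],[-0.0145,0.075,-0.15,0,0,0],[-0.0145,0.075,-0.15,0,0,0],[-0.0145,0.075,-0.15,0,0,0]]
  ]
}}

```text
time: 2.9
eef_pos: [0.4558, 0.2927, 0.1939]
tcp_rot: [[0.472, 0.881, 0.001], [0.881, -0.472, -0.001], [-0.0, 0.001, -1.0]]
wrist_force: [-0.9, -1.2, 0.1]
gripper_width: 0.0851
finger_force: 0.0
```

```bash
python3 - <<'E'
from h import *
s=sense(); print({k:np.round(v,4).tolist() for k,v in s.items() if k in('joint_pos','eef_pos','tcp_rot')})
d=cam('top'); v,u=np.mgrid[240:300,200:260]; P=world(d,u,v)
d=cam('wrist','w2.png')
E
```

```text
{'joint_pos': [-0.4189, 0.6844, -0.3939, 1.8721, 0.4069, 0.6647, -1.5495], 'eef_pos': [0.4558, 0.2927, 0.1939], 'tcp_rot': [[0.4725, 0.8814, 0.001], [0.8814, -0.4725, -0.0011], [-0.0005, 0.0014, -1.0]]}
```

View pics/w2.png

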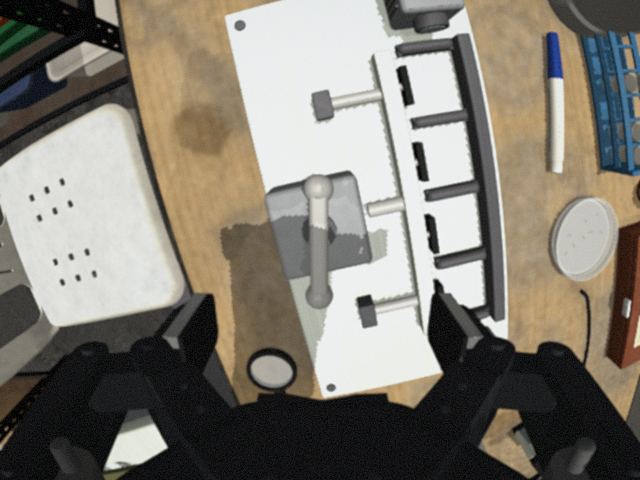

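Bar is vertical in the wrist image (317,240), so it is aligned between the fingers. I'll descend and grip it.

>>> {"name": "jog_arm", "arguments": {
  "deltas": [
    [[-0.0024,0.0017,-0.05,0,0,0],[-0.0024,0.0017,-0.1,0,0,0],[-0.0024,0.0017,-0.14,0,0,0],[-0.0024,0.0017,-0.14,0,0,0],[-0.0024,0.0017,-0.14,0,0,0]]
  ]
}}

```text
time: 3.42
eef_pos: [0.4533, 0.2949, 0.089]
tcp_rot: [[0.471, 0.882, 0.0], [0.882, -0.471, -0.001], [-0.001, 0.001, -1.0]]
wrist_force: [-0.2, 0.9, -0.4]
gripper_width: 0.0855
finger_force: 0.0
```

>>> {"name": "jog_arm", "arguments": {
  "deltas": [
    [[0,0,0,0,0,0],[0,0,0,0,0,0],[0,0,0,0,0,0],[0,0,0,0,0,0],[0,0,0,0,0,0],[0,0,0,0,0,0],[0,0,0,0,0,0],[0,0,0,0,0,0]]
  ],
  "hand": 1
}}

```text
time: 4.08
eef_pos: [0.4548, 0.2951, 0.0893]
tcp_rot: [[0.471, 0.882, 0.004], [0.882, -0.471, -0.001], [0.001, 0.003, -1.0]]
wrist_force: [2.8, -1.6, 5.1]
gripper_width: 0.0112
finger_force: 58.5
```

>>> {"name": "jog_arm", "arguments": {
  "deltas": [
    [[0,0,0,0,0,0.03],[0,0,0,0,0,0.06],[0,0,0,0,0,0.09],[0,0,0,0,0,0.12],[0,0,0,0,0,0.15],[0,0,0,0,0,0.18],[0,0,0,0,0,0.21],[0,0,0,0,0,0.24],[0,0,0,0,0,0.27],[0,0,0,0,0,0.3]]
  ]
}}

```text
time: 4.92
eef_pos: [0.4531, 0.2952, 0.0893]
tcp_rot: [[-0.441, 0.897, 0.001], [0.897, 0.441, -0.001], [-0.002, 0.001, -1.0]]
wrist_force: [-1.0, -2.7, 8.4]
gripper_width: 0.0114
finger_force: 59.2
```

```bash
python3 - <<'E'
from h import *
s=sense(); print({k:np.round(v,4).tolist() for k,v in s.items() })
E
```

```text
{'time': 4.9167, 'joint_pos': [-0.3598, 0.8822, -0.5176, 1.9323, 0.822, 0.5514, -0.9921], 'joint_vel': [0.1657, 0.0605, -0.2958, -0.0044, 0.2952, 0.1798, 0.8473], 'effort': [-1.7124, -48.0859, -5.4648, -7.6908, -0.0089, -1.0057, -0.769], 'eef_pos': [0.4531, 0.2952, 0.0893], 'tcp_rot': [[-0.4411, 0.8975, 0.0013], [0.8975, 0.4411, -0.0013], [-0.0018, 0.0006, -1.0]], 'wrist_force': [-1.011, -2.6843, 8.3763], 'wrist_torque': [-0.4863, 0.2683, -0.1363], 'finger_force': 59.1953, 'gripper_width': 0.0114}
```

>>> {"name": "jog_arm", "arguments": {
  "deltas": [
    [[0,0,0,0,0,0.02],[0,0,0,0,0,0.04],[0,0,0,0,0,0.06],[0,0,0,0,0,0.08],[0,0,0,0,0,0.1],[0,0,0,0,0,0.12],[0,0,0,0,0,0.14],[0,0,0,0,0,0.16],[0,0,0,0,0,0.16]]
  ]
}}

```text
time: 5.67
eef_pos: [0.4523, 0.2945, 0.0892]
tcp_rot: [[-0.818, 0.575, 0.0], [0.575, 0.818, -0.003], [-0.002, -0.002, -1.0]]
wrist_force: [-2.0, -3.5, 11.2]
gripper_width: 0.0112
finger_force: 59.1
```

```bash
python3 - <<'E'
from h import *
s=sense(); print({k:np.round(v,4).tolist() for k,v in s.items() })
E
```

```text
{'time': 5.6667, 'joint_pos': [-0.2904, 0.9121, -0.6442, 1.9299, 0.9349, 0.6341, -0.5934], 'joint_vel': [-0.0061, -0.0034, 0.0146, 0.0021, -0.0129, -0.0094, -0.0582], 'effort': [-0.9606, -46.6462, -7.6916, -8.2595, 0.5086, -1.1701, 0.4746], 'eef_pos': [0.4523, 0.2945, 0.0892], 'tcp_rot': [[-0.8179, 0.5753, 0.0002], [0.5753, 0.8179, -0.0025], [-0.0016, -0.0019, -1.0]], 'wrist_force': [-2.0474, -3.4982, 11.1825], 'wrist_torque': [-0.8166, 0.4988, 0.0], 'finger_force': 59.1062, 'gripper_width': 0.0112}
```

>>> {"name": "jog_arm", "arguments": {
  "deltas": [
    [[0,0,0,0,0,0.015],[0,0,0,0,0,0.03],[0,0,0,0,0,0.045],[0,0,0,0,0,0.06],[0,0,0,0,0,0.075]]
  ]
}}

```text
time: 6.08
eef_pos: [0.4521, 0.2942, 0.0892]
tcp_rot: [[-0.929, 0.369, 0.0], [0.369, 0.929, -0.004], [-0.001, -0.003, -1.0]]
wrist_force: [-3.2, -5.0, 11.4]
gripper_width: 0.0115
finger_force: 59.9
```

```bash
python3 - <<'E'
from h import *
s=sense(); print({k:np.round(v,4).tolist() for k,v in s.items() if k in('wrist_torque','wrist_force','joint_pos')}, np.degrees(np.arctan2(s['tcp_rot'][1][1],s['tcp_rot'][0][1])))
E
```

```text
{'joint_pos': [-0.2616, 0.9275, -0.699, 1.9289, 0.9775, 0.6735, -0.3961], 'wrist_force': [-3.2094, -4.9633, 11.396], 'wrist_torque': [-0.9438, 0.6264, -0.1788]} 68.35068994153032
```

>>> {"name": "jog_arm", "arguments": {
  "deltas": [
    [[0,0,0,0,0,0.015],[0,0,0,0,0,0.03],[0,0,0,0,0,0.045],[0,0,0,0,0,0.06]]
  ]
}}

```text
time: 6.42
eef_pos: [0.4521, 0.2939, 0.0893]
tcp_rot: [[-0.981, 0.192, -0.001], [0.192, 0.981, -0.004], [-0.0, -0.004, -1.0]]
wrist_force: [-3.5, -4.7, 13.3]
gripper_width: 0.0114
finger_force: 83.1
```

```bash
python3 - <<'E'
from h import *
s=sense(); print({k:np.round(v,4).tolist() for k,v in s.items() if k in('wrist_torque','wrist_force','joint_pos')}, np.degrees(np.arctan2(s['tcp_rot'][1][1],s['tcp_rot'][0][1])))
E
```

```text
{'joint_pos': [-0.2397, 0.9404, -0.7409, 1.9276, 1.0065, 0.7047, -0.2358], 'wrist_force': [-3.4767, -4.6807, 13.3298], 'wrist_torque': [-1.0285, 0.8589, -1.4594]} 78.949831770562
```

Torque rose to 1.46 N m after 107°, so the handle is at its open stop. I'll relax slightly, let go and lift.

>>> {"name": "jog_arm", "arguments": {
  "deltas": [
    [[0,0,0,0,0,-0.012],[0,0,0,0,0,-0.022],[0,0,0,0,0,-0.022]]
  ]
}}

```text
time: 6.67
eef_pos: [0.4521, 0.294, 0.0892]
tcp_rot: [[-0.966, 0.259, -0.0], [0.259, 0.966, -0.004], [-0.001, -0.004, -1.0]]
wrist_force: [-3.3, -4.8, 11.4]
gripper_width: 0.0115
finger_force: 59.9
```

>>> {"name": "jog_arm", "arguments": {
  "deltas": [
    [[0,0,0,0,0,0],[0,0,0,0,0,0],[0,0,0,0,0,0],[0,0,0,0,0,0],[0,0,0,0,0,0],[0,0,0.06,0,0,0],[0,0,0.12,0,0,0],[0,0,0.17,0,0,0],[0,0,0.22,0,0,0],[0,0,0.22,0,0,0]]
  ],
  "hand": -1
}}

```text
time: 7.5
eef_pos: [0.4545, 0.3, 0.2607]
tcp_rot: [[-0.966, 0.257, 0.009], [0.257, 0.966, 0.01], [-0.006, 0.012, -1.0]]
wrist_force: [0.0, 1.0, -0.4]
gripper_width: 0.0852
finger_force: 0.0
```

>>> {"name": "jog_arm", "arguments": {
  "deltas": [
    [[0,-0.45,0.04,0,0,-0.35],[0,-0.45,0.04,0,0,-0.35],[0,-0.45,0.04,0,0,-0.35],[0,-0.45,0.04,0,0,-0.35],[0,-0.45,0.04,0,0,-0.35],[0,-0.45,0.04,0,0,-0.35],[0,-0.45,0.04,0,0,-0.35],[0,-0.45,0.04,0,0,-0.35],[0,-0.45,0.04,0,0,-0.35],[0,-0.45,0.04,0,0,-0.35]]
  ]
}}

```text
time: 8.33
eef_pos: [0.4523, -0.0453, 0.2832]
tcp_rot: [[-0.2, 0.98, -0.0], [0.98, 0.2, -0.002], [-0.002, -0.001, -1.0]]
wrist_force: [0.2, 0.3, 1.0]
gripper_width: 0.0854
finger_force: 0.0
```

```bash
cat >> h.py <<'E'
def rects(d,lo,hi,roi,amin=40):
    v,u=np.mgrid[0:480,0:640]; P=world(d,u,v)
    m=((P[...,2]>lo)&(P[...,2]<hi)); k=np.zeros_like(m); x0,y0,x1,y1=roi; k[y0:y1,x0:x1]=1; m&=k
    n,l,st,c=cv2.connectedComponentsWithStats(m.astype(np.uint8))
    for i in range(1,n):
        if st[i,4]>=amin:
            q=P[l==i]; r=cv2.minAreaRect(q[:,:2].astype(np.float32)*1000); print(np.round(c[i]),st[i,4],'c',np.round(r[0],1),'sz',np.round(r[1],1),'ang',round(r[2],1),'z',round(float(np.median(q[:,2])),4))
def state():
    s=sense(); print('t',round(s['time'],2),'pos',np.round(s['eef_pos'],4),'yang',round(np.degrees(np.arctan2(s['tcp_rot'][1][1],s['tcp_rot'][0][1])),2),'tilt',np.round(np.array(s['tcp_rot'])[:2,2],4),'j',np.round(s['joint_pos'],2),'F',np.round(s['wrist_force'],1),'T',np.round(s['wrist_torque'],2),'w',round(s['gripper_width'],4),'ff',round(s['finger_force'],1))
E
python3 - <<'E'
from h import *
state(); d=cam('top','t2.png')
print('cells');rects(d,.06,.08,(330,180,530,320),30)
print('tee');rects(d,.08,.105,(200,240,260,300),15)
print('wall31');rects(d,.025,.038,(140,170,340,320),20)
E
```

```text
t 8.33 pos [ 0.4523 -0.0453  0.2832] yang 11.55 tilt [-0.0002 -0.0019] j [ 0.48  0.5  -0.73  2.    0.46  0.81 -0.31] F [0.2 0.3 1. ] T [0.04 0.03 0.01] w 0.0854 ff 0.0
cells
[381. 268.] 236 c [470.  -54.4] sz [45.6 43.8] ang 69.7 z 0.068
tee
[226. 270.] 278 c [454.4 294.4] sz [17.8 88.6] ang 74.9 z 0.0915
wall31
[249. 213.] 558 c [595.  255.6] sz [258.   13.1] ang 74.5 z 0.0291
[237. 242.] 707 c [521.9 275.7] sz [244.5  28.7] ang 71.1 z 0.0289
[253. 242.] 29 c [526.2 243.6] sz [27.7  5.3] ang 74.1 z 0.0293
[279. 249.] 33 c [509.4 182.7] sz [31.4  5.8] ang 78.8 z 0.0285
[196. 252.] 57 c [500.8 375. ] sz [22.1 13.7] ang 73.7 z 0.0296
[243. 280.] 22 c [436.  263.4] sz [ 2.  47.8] ang 73.4 z 0.0315
[271. 274.] 54 c [452.7 202. ] sz [21.8 13.4] ang 72.9 z 0.0298
```

>>> {"name": "jog_arm", "arguments": {
  "deltas": [
    [[0.024,-0.0127,-0.05,0,0,-0.06],[0.024,-0.0127,-0.1,0,0,-0.12],[0.024,-0.0127,-0.15,0,0,-0.178],[0.024,-0.0127,-0.2,0,0,-0.178],[0.024,-0.0127,-0.2,0,0,-0.178],[0.024,-0.0127,-0.2,0,0,-0.178],[0.024,-0.0127,-0.2,0,0,-0.178]]
  ]
}}

```text
time: 8.97
eef_pos: [0.4711, -0.0485, 0.1332]
tcp_rot: [[0.333, 0.943, 0.0], [0.943, -0.333, 0.002], [0.002, -0.0, -1.0]]
wrist_force: [-0.5, 0.3, 0.1]
gripper_width: 0.0855
finger_force: 0.0
```

```bash
python3 - <<'E'
from h import *
state(); d=cam('top')
rects(d,.06,.08,(330,180,530,320),30)
d=cam('wrist','w3.png')
E
```

```text
t 8.97 pos [ 0.4711 -0.0485  0.1332] yang -19.48 tilt [0.0002 0.0018] j [ 0.22  0.72 -0.34  2.11  0.6   0.4  -0.95] F [-0.5  0.3  0.1] T [ 0.01  0.01 -0.01] w 0.0855 ff 0.0
[391. 216.] 39 c [585.8 -71. ] sz [10.5 24.6] ang 34.6 z 0.0678
```

View pics/w3.png

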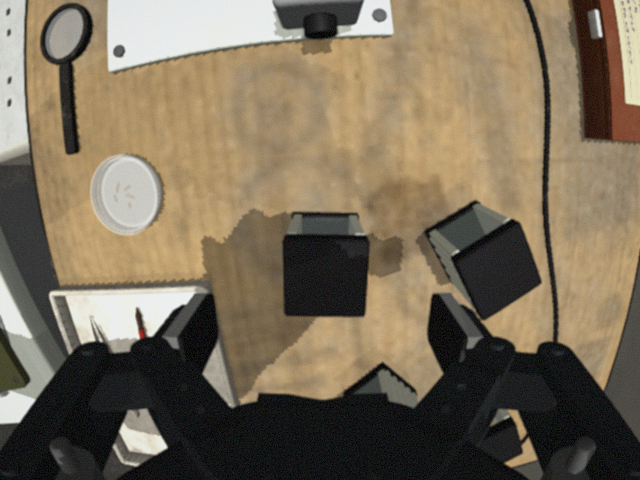

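Wrist view: cell centred between the fingers at (325,275), window side up-image. I'll correct by 6 mm and grasp.

>>> {"name": "jog_arm", "arguments": {
  "deltas": [
    [[-0.001,-0.0083,-0.03,0,0,-0.0057],[-0.001,-0.0083,-0.06,0,0,-0.0057],[-0.001,-0.0083,-0.09,0,0,-0.0057],[-0.001,-0.0083,-0.111,0,0,-0.0057],[-0.001,-0.0083,-0.111,0,0,-0.0057],[-0.001,-0.0083,-0.111,0,0,-0.0057]]
  ]
}}

```text
time: 9.57
eef_pos: [0.4703, -0.0569, 0.0506]
tcp_rot: [[0.356, 0.934, 0.001], [0.934, -0.356, 0.001], [0.001, 0.0, -1.0]]
wrist_force: [0.3, 0.1, -0.8]
gripper_width: 0.0853
finger_force: 0.0
```

>>> {"name": "jog_arm", "arguments": {
  "deltas": [
    [[0,0,0,0,0,0],[0,0,0,0,0,0],[0,0,0,0,0,0],[0,0,0,0,0,0],[0,0,0,0,0,0],[0,0,0,0,0,0]]
  ],
  "hand": 1
}}

```text
time: 10.07
eef_pos: [0.4705, -0.0575, 0.0512]
tcp_rot: [[0.358, 0.934, 0.002], [0.934, -0.358, 0.0], [0.001, 0.002, -1.0]]
wrist_force: [-0.9, 0.8, 7.4]
gripper_width: 0.0453
finger_force: 61.7
```

```bash
python3 -c "
from h import *
state()"
```

```text
t 10.07 pos [ 0.4705 -0.0575  0.0512] yang -20.96 tilt [0.0022 0.    ] j [ 0.1   0.88 -0.13  2.15  0.72  0.15 -1.06] F [-0.9  0.8  7.4] T [ 0.03  0.05 -0.01] w 0.0453 ff 61.7
```

>>> {"name": "jog_arm", "arguments": {
  "deltas": [
    [[0,0,0.03,0,0,0],[0,0,0.07,0,0,0],[0,0,0.12,0,0,0],[0,0,0.17,0,0,0],[0,0,0.2,0,0,0],[0,0,0.2,0,0,0],[0.01,0.04,0.2,0,0,0.01],[0.025,0.085,0.2,0,0,0.02],[0.037,0.13,0.2,0,0,0.03]]
  ]
}}

```text
time: 10.82
eef_pos: [0.4976, 0.0399, 0.1997]
tcp_rot: [[0.269, 0.963, -0.0], [0.963, -0.269, -0.001], [-0.001, 0.0, -1.0]]
wrist_force: [1.1, 0.4, -0.9]
gripper_width: 0.0453
finger_force: 64.7
```

>>> {"name": "jog_arm", "arguments": {
  "deltas": [
    [[0.013,0.045,0,0,0,0],[0.026,0.09,0,0,0,0],[0.039,0.135,0,0,0,0],[0.052,0.18,0,0,0,0],[0.065,0.225,0,0,0,0],[0.078,0.27,0,0,0,0],[0.091,0.315,0,0,0,0],[0.104,0.36,0,0,0,0],[0.116,0.4,0,0,0,0],[0.12,0.414,0,0,0,0]]
  ]
}}

```text
time: 11.65
eef_pos: [0.5864, 0.3567, 0.1989]
tcp_rot: [[0.263, 0.965, -0.001], [0.965, -0.263, 0.004], [0.004, -0.002, -1.0]]
wrist_force: [-0.3, 2.1, -1.9]
gripper_width: 0.0452
finger_force: 64.7
```

>>> {"name": "jog_arm", "arguments": {
  "deltas": [
    [[0,0,-0.03,0,0,0],[0,0,-0.05,0,0,0],[0,0,-0.05,0,0,0],[0,0,-0.05,0,0,0]]
  ]
}}

```text
time: 11.98
eef_pos: [0.5867, 0.3494, 0.1608]
tcp_rot: [[0.268, 0.963, -0.003], [0.963, -0.268, -0.003], [-0.004, -0.002, -1.0]]
wrist_force: [-0.5, 0.1, -1.5]
gripper_width: 0.0458
finger_force: 64.7
```

```bash
cat >> h.py <<'E'
def fworld(d):
    f=240/np.tan(np.radians(d['fovy'])/2); R=np.array(d['orientation']); e=np.array(d['eye'])
    v,u=np.mgrid[0:480,0:640].astype(float); x=(u-d['cx'])/f; y=(v-d['cy'])/f; t=np.hypot(x,y)+1e-9
    k=np.tan(np.minimum(t,1.4))/t
    return e+(np.stack([x*k,y*k,np.ones_like(x)],-1)*d['depth'][...,None])@R.T
O=np.array([.5667,.2628]); XD=np.array([.9636,-.2672]); YD=np.array([.2672,.9636])
def hold(p): q=np.asarray(p)[...,:2]-O; return np.stack([q@XD,q@YD],-1)*1000
E
python3 - <<'E'
from h import *
state(); s=sense(); print('hold tcp',hold(s['eef_pos']))
d=cam('wrist','w4.png'); P=fworld(d); np.savez('pics/w4.npz',**d)
for lo,hi in((s['eef_pos'][2]+.010,s['eef_pos'][2]+.035),(.024,.037),(.014,.0235)):
    m=(P[...,2]>lo)&(P[...,2]<hi)&(d['depth']>0); n,l,st,c=cv2.connectedComponentsWithStats(m.astype(np.uint8))
    for i in range(1,n):
        if st[i,4]>150:
            q=P[l==i]; r=cv2.minAreaRect((hold(q)).astype(np.float32)); print(lo,np.round(c[i]),st[i,4],'holder c',np.round(r[0],1),np.round(r[1],1),round(r[2],1),np.round(np.median(q[:,2]),4))
E
```

```text
t 11.98 pos [0.5867 0.3494 0.1608] yang -15.54 tilt [-0.0028 -0.003 ] j [-0.38  0.9  -0.45  1.44  0.45  0.91 -1.24] F [-0.5  0.1 -1.5] T [ 0.01 -0.02 -0.03] w 0.0458 ff 64.7
hold tcp [-3.89695419 88.80185787]
0.17078078738474564 [323. 338.] 22606 holder c [-5.4 90.5] [111.4  44.4] 0.8 0.1796
0.024 [533. 166.] 3571 holder c [166.6 129.5] [ 37.1 285.7] 11.6 0.0274
0.024 [370. 207.] 1071 holder c [27.4 99.9] [55.1 12.5] 89.8 0.031
0.024 [263. 223.] 1842 holder c [-51.   89.4] [65.2 33.7] 64.8 0.0308
0.024 [578. 228.] 212 holder c [210.4  92.5] [20.6 15.5] 80.8 0.0261
0.024 [201. 232.] 618 holder c [-94.7  88.6] [22.6 14.5] 89.5 0.0309
0.024 [568. 283.] 185 holder c [212.   41.9] [19.9 16.5] 55.8 0.0262
0.024 [627. 340.] 716 holder c [319.1 -28.8] [  5.5 121.3] 0.8 0.0302
0.024 [186. 301.] 621 holder c [-117.1   32.9] [10.3 68.9] 82.7 0.0306
0.024 [574. 360.] 220 holder c [245.4 -40.6] [33.7 15.3] 49.9 0.0325
0.024 [584. 394.] 152 holder c [278.9 -90.6] [ 9.6 45.2] 57.5 0.0361
0.014 [515.  88.] 1012 holder c [144.  196.2] [ 21.7 151.9] 14.1 0.0189
0.014 [330. 183.] 958 holder c [ -0.4 114.2] [41.1 55.8] 75.4 0.0211
0.014 [480. 257.] 1386 holder c [121.9  59.9] [131.5  12.4] 80.7 0.0151
0.014 [224. 222.] 272 holder c [-79.7  93.3] [ 8.6 44.7] 77.6 0.0219
0.014 [625. 320.] 662 holder c [318.8 -10.9] [  4.5 141.4] 0.2 0.0185
0.014 [190. 295.] 417 holder c [-117.1   32.7] [ 9.6 69.2] 83.0 0.0186
0.014 [453. 414.] 554 holder c [ 124.6 -106. ] [22.8 65.5] 37.2 0.0149
```

View pics/w4.png

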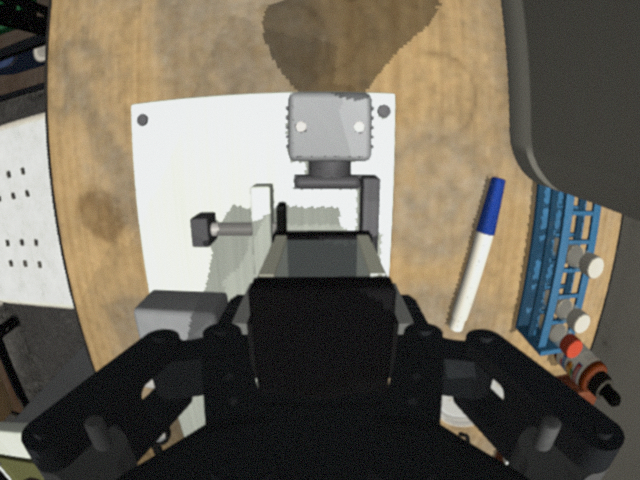

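```bash
python3 - <<'E'
from h import *
d=dict(np.load('pics/w4.npz')); P=fworld(d); H=hold(P); Z=P[...,2]
for u in (290,310,330,350):
    print('cap col',u,[(v,round(H[v,u,1],1),round(Z[v,u],4)) for v in range(272,292,3)], 'near', [(v,round(H[v,u,1],1),round(Z[v,u],4)) for v in range(380,402,4)])
for u in (310,340): print('rib',u,[(v,round(H[v,u,1],1),round(Z[v,u],4)) for v in range(170,196,2)])
for v in (200,225): print('wall',v,[(u,round(H[v,u,0],1),round(Z[v,u],4)) for u in range(354,386,2)])
for v in (215,): print('jaw',v,[(u,round(H[v,u,0],1),round(Z[v,u],4)) for u in range(246,290,2)])
print('cap x',[(u,round(H[320,u,0],1),round(Z[320,u],4)) for u in list(range(236,262,2))+list(range(384,406,2))])
E
```

```text
cap col 290 [(272, np.float64(109.7), np.float64(0.1602)), (275, np.float64(109.8), np.float64(0.1631)), (278, np.float64(111.5), np.float64(0.1699)), (281, np.float64(111.9), np.float64(0.1735)), (284, np.float64(112.0), np.float64(0.1761)), (287, np.float64(111.8), np.float64(0.1779)), (290, np.float64(111.0), np.float64(0.1784))] near [(380, np.float64(77.7), np.float64(0.1799)), (384, np.float64(76.1), np.float64(0.1802)), (388, np.float64(73.4), np.float64(0.179)), (392, np.float64(72.5), np.float64(0.1801)), (396, np.float64(98.4), np.float64(0.2125)), (400, np.float64(98.1), np.float64(0.2137))]
cap col 310 [(272, np.float64(110.3), np.float64(0.1616)), (275, np.float64(109.8), np.float64(0.1632)), (278, np.float64(111.7), np.float64(0.1704)), (281, np.float64(112.6), np.float64(0.175)), (284, np.float64(112.1), np.float64(0.1761)), (287, np.float64(111.9), np.float64(0.178)), (290, np.float64(111.6), np.float64(0.1796))] near [(380, np.float64(77.8), np.float64(0.1799)), (384, np.float64(75.5), np.float64(0.1791)), (388, np.float64(74.0), np.float64(0.1796)), (392, np.float64
[... 5422 characters left out ...]
9), np.float64(0.1779)), (254, np.float64(-26.8), np.float64(0.1796)), (256, np.float64(-26.1), np.float64(0.18)), (258, np.float64(-25.5), np.float64(0.1801)), (260, np.float64(-25.0), np.float64(0.179)), (384, np.float64(14.0), np.float64(0.1786)), (386, np.float64(14.4), np.float64(0.1801)), (388, np.float64(15.3), np.float64(0.1789)), (390, np.float64(16.1), np.float64(0.1782)), (392, np.float64(16.7), np.float64(0.1781)), (394, np.float64(17.8), np.float64(0.1763)), (396, np.float64(18.2), np.float64(0.1775)), (398, np.float64(19.1), np.float64(0.1763)), (400, np.float64(19.7), np.float64(0.1766)), (402, np.float64(20.3), np.float64(0.1768)), (404, np.float64(21.2), np.float64(0.1762))]
```

Held cell is upright at (323,338) with its windows along the row. The pocket's rib sits about 1 mm lower in y than estimated, so I shift +2 mm and lower it in.

>>> {"name": "jog_arm", "arguments": {
  "deltas": [
    [[0.0007,0.0026,-0.02,0,0,0],[0.0007,0.0026,-0.05,0,0,0],[0.0007,0.0026,-0.08,0,0,0],[0.0007,0.0026,-0.1,0,0,0],[0.0007,0.0026,-0.11,0,0,0],[0.0007,0.0026,-0.12,0,0,0],[0.0007,0.0026,-0.13,0,0,0],[0.0007,0.0026,-0.13,0,0,0],[0.0007,0.0026,-0.13,0,0,0]]
  ]
}}

```text
time: 12.78
eef_pos: [0.5884, 0.3528, 0.0654]
tcp_rot: [[0.268, 0.963, 0.001], [0.963, -0.268, 0.0], [0.001, 0.0, -1.0]]
wrist_force: [-0.5, 0.2, -1.5]
gripper_width: 0.045
finger_force: 64.7
```

```bash
python3 -c "
from h import *
state(); print(hold(sense()['eef_pos']))"
```

```text
t 12.78 pos [0.5884 0.3528 0.0654] yang -15.56 tilt [0.0005 0.0004] j [-0.41  1.03 -0.4   1.47  0.51  0.75 -1.29] F [-0.5  0.2 -1.5] T [ 0.04  0.03 -0.  ] w 0.045 ff 64.7
[-3.14102079 92.49347028]
```

>>> {"name": "jog_arm", "arguments": {
  "deltas": [
    [[-0.0003,-0.001,-0.004,0,0,0],[-0.0003,-0.001,-0.0076,0,0,0],[-0.0003,-0.001,-0.0076,0,0,0]]
  ]
}}

```text
time: 13.03
eef_pos: [0.5882, 0.3518, 0.0595]
tcp_rot: [[0.268, 0.963, 0.001], [0.963, -0.268, 0.0], [0.0, 0.001, -1.0]]
wrist_force: [-0.4, 0.2, -1.2]
gripper_width: 0.0457
finger_force: 64.7
```

```bash
python3 -c "
from h import *
state(); print(hold(sense()['eef_pos']))"
```

```text
t 13.03 pos [0.5882 0.3518 0.0595] yang -15.56 tilt [0.0007 0.0002] j [-0.41  1.03 -0.4   1.48  0.52  0.74 -1.29] F [-0.4  0.2 -1.2] T [-0.   -0.05 -0.03] w 0.0457 ff 64.7
[-3.08946305 91.50338887]
```

>>> {"name": "jog_arm", "arguments": {
  "deltas": [
    [[0,0,-0.0008,0,0,0],[0,0,-0.0008,0,0,0]]
  ]
}}

```text
time: 13.2
eef_pos: [0.5881, 0.3518, 0.0594]
tcp_rot: [[0.268, 0.963, 0.001], [0.963, -0.268, 0.0], [0.0, 0.001, -1.0]]
wrist_force: [-1.0, -1.6, 1.9]
gripper_width: 0.0452
finger_force: 64.9
```

>>> {"name": "jog_arm", "arguments": {
  "deltas": [
    [[0,0,0,0,0,0],[0,0,0,0,0,0],[0,0,0,0,0,0],[0,0,0,0,0,0],[0,0,0.04,0,0,0],[0,0,0.09,0,0,0],[0,0,0.14,0,0,0],[0,0,0.19,0,0,0],[0,0,0.2,0,0,0]]
  ],
  "hand": -1
}}

```text
time: 13.95
eef_pos: [0.5906, 0.3546, 0.2161]
tcp_rot: [[0.269, 0.963, 0.009], [0.963, -0.269, 0.008], [0.01, 0.007, -1.0]]
wrist_force: [1.2, 2.0, 1.2]
gripper_width: 0.0858
finger_force: 0.0
```

>>> {"name": "jog_arm", "arguments": {
  "deltas": [
    [[-0.1,-0.3,0.05,0,0,0],[-0.1,-0.3,0.05,0,0,0],[-0.1,-0.3,0.05,0,0,0],[-0.1,-0.3,0.05,0,0,0],[-0.1,-0.3,0.05,0,0,0],[-0.1,-0.3,0.05,0,0,0],[-0.1,-0.3,0.05,0,0,0]]
  ]
}}

```text
time: 14.53
eef_pos: [0.5112, 0.1181, 0.2464]
tcp_rot: [[0.277, 0.961, -0.002], [0.961, -0.277, -0.008], [-0.008, -0.0, -1.0]]
wrist_force: [0.6, -0.4, -0.0]
gripper_width: 0.0852
finger_force: 0.0
```

```bash
cat >> h.py <<'E'
def caps(d,lo=.062,hi=.082):
    P=world(d,*np.mgrid[0:480,0:640][::-1]); m=(P[...,2]>lo)&(P[...,2]<hi)&(P[...,0]>.38)&(P[...,0]<.7)&(P[...,1]>-.4)&(P[...,1]<.42)&(d['frame'].max(2)<75)
    n,l,st,c=cv2.connectedComponentsWithStats(m.astype(np.uint8))
    for i in range(1,n):
        if st[i,4]>80:
            q=P[l==i]; r=cv2.minAreaRect(q[:,:2].astype(np.float32)*1000); print('cap',np.round(c[i]),st[i,4],'c',np.round(r[0],1),np.round(r[1],1),round(r[2],1),'z',np.round(np.median(q[:,2]),4),'holder',np.round(hold(np.array(r[0])/1000),1))
E
python3 - <<'E'
from h import *
state(); d=cam('top','t3.png'); caps(d)
E
```

```text
t 14.53 pos [0.5112 0.1181 0.2464] yang -16.06 tilt [-0.0023 -0.0078] j [ 0.    0.61 -0.52  1.86  0.42  0.79 -1.02] F [ 0.6 -0.4 -0. ] T [-0.05  0.02 -0.02] w 0.0852 ff 0.0
cap [203. 211.] 411 c [588.2 352.3] [44.8 46.1] 74.0 z 0.0759 holder [-3.1 92. ]
cap [469. 232.] 405 c [ 547.4 -246.5] [45.7 46.8] 8.2 z 0.0682 holder [ 117.4 -495.9]
```

View pics/t3.png

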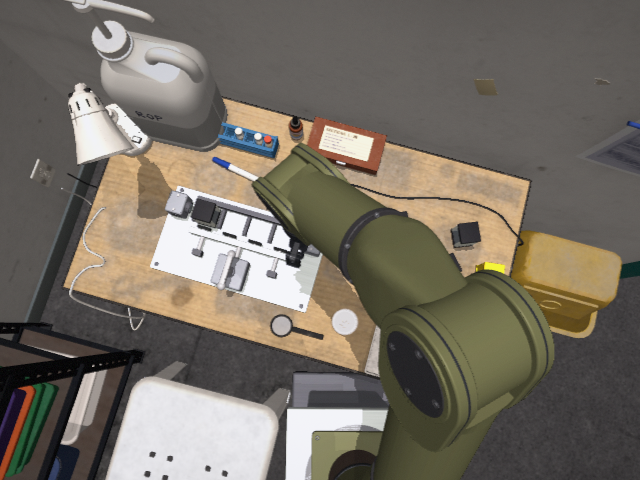

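Top view: cell seated at (203,211), cap 76 mm high, centred in pocket 4. Next cell.

>>> {"name": "jog_arm", "arguments": {
  "deltas": [
    [[0.0765,-0.275,-0.02,0,0,0.158],[0.0765,-0.275,-0.02,0,0,0.158],[0.0765,-0.275,-0.02,0,0,0.158],[0.0765,-0.275,-0.02,0,0,0.158],[0.0765,-0.275,-0.02,0,0,0.158],[0.0765,-0.275,-0.02,0,0,0.158],[0.0765,-0.275,-0.02,0,0,0.158],[0.0765,-0.275,-0.02,0,0,0.158],[0.0765,-0.275,-0.02,0,0,0.158]]
  ]
}}

```text
time: 15.33
eef_pos: [0.5705, -0.0765, 0.2315]
tcp_rot: [[-0.226, 0.974, 0.001], [0.974, 0.226, 0.002], [0.002, 0.001, -1.0]]
wrist_force: [0.4, 0.5, -0.4]
gripper_width: 0.0854
finger_force: 0.0
```

```bash
cat >> h.py <<'E'
def wcaps(save,lo=.058,hi=.08,k=None):
    d=cam('wrist',save); P=fworld(d); m=(P[...,2]>lo)&(P[...,2]<hi)&(d['depth']>0)
    m[:,:][440:]=0
    n,l,st,c=cv2.connectedComponentsWithStats(m.astype(np.uint8))
    for i in range(1,n):
        if st[i,4]>300:
            q=P[l==i]; r=cv2.minAreaRect(q[:,:2].astype(np.float32)*1000); print('wcap',np.round(c[i]),st[i,4],'c',np.round(r[0],1),np.round(r[1],1),round(r[2],1),'z',np.round(np.median(q[:,2]),4),'bgr',np.round(d['frame'][l==i].mean(0)))
E
python3 - <<'E'
from h import *
state(); wcaps('w5.png',.064,.075); caps(cam('top'))
E
```

```text
t 15.33 pos [ 0.5705 -0.0765  0.2315] yang 13.08 tilt [0.0007 0.0021] j [ 0.44  0.72 -0.68  1.73  0.56  0.89 -0.25] F [ 0.4  0.5 -0.4] T [ 0.05 -0.    0.01] w 0.0854 ff 0.0
wcap [582. 239.] 1835 c [819.9 -25.9] [271.8   4.6] 75.1 z 0.0696 bgr [83. 91. 93.]
wcap [315. 237.] 3282 c [566.6 -89.7] [46. 47.] 11.8 z 0.0701 bgr [32. 33. 34.]
wcap [257. 382.] 1495 c [ 545.5 -247.8] [46.9 46.5] 8.5 z 0.0701 bgr [36. 37. 37.]
cap [203. 211.] 410 c [588.2 352.5] [44.9 45.5] 74.6 z 0.0762 holder [-3.3 92.1]
cap [397. 222.] 346 c [567.7 -85.3] [46.3 41.7] 12.3 z 0.0682 holder [  94.  -335.2]
cap [468. 233.] 370 c [ 547.  -246.6] [45.8 45.8] 6.0 z 0.0681 holder [ 117.1 -496.2]
cap [448. 266.] 412 c [ 470.6 -196.6] [44.5 46.2] 26.7 z 0.0681 holder [  30.2 -468.3]
```

>>> {"name": "jog_arm", "arguments": {
  "deltas": [
    [[-0.0052,-0.0176,-0.05,0,0,-0.006],[-0.0052,-0.0176,-0.1,0,0,-0.006],[-0.0052,-0.0176,-0.14,0,0,-0.006],[-0.0052,-0.0176,-0.14,0,0,-0.006],[-0.0052,-0.0176,-0.14,0,0,-0.006]]
  ]
}}

```text
time: 15.85
eef_pos: [0.5658, -0.091, 0.1259]
tcp_rot: [[-0.207, 0.978, -0.002], [0.978, 0.207, 0.001], [0.001, -0.002, -1.0]]
wrist_force: [0.7, 0.1, 0.4]
gripper_width: 0.0857
finger_force: 0.0
```

```bash
python3 - <<'E'
from h import *
state(); wcaps('w6.png',.064,.075)
E
```

```text
t 15.85 pos [ 0.5658 -0.091   0.1259] yang 11.95 tilt [-0.0023  0.0008] j [ 0.4   0.86 -0.56  1.82  0.7   0.68 -0.36] F [0.7 0.1 0.4] T [0.01 0.01 0.05] w 0.0857 ff 0.0
wcap [328. 266.] 7514 c [566.5 -89.3] [46.4 45.8] 11.9 z 0.07 bgr [29. 28. 30.]
wcap [618. 350.] 818 c [ 796.6 -111.4] [64.2  4.8] 73.9 z 0.0694 bgr [84. 92. 94.]
```

>>> {"name": "jog_arm", "arguments": {
  "deltas": [
    [[0.0009,0.0022,-0.04,0,0,0],[0.0009,0.0022,-0.08,0,0,0],[0.0009,0.0022,-0.0999,0,0,0],[0.0009,0.0022,-0.0999,0,0,0],[0.0009,0.0022,-0.0999,0,0,0]]
  ]
}}

```text
time: 16.32
eef_pos: [0.5685, -0.0903, 0.0531]
tcp_rot: [[-0.205, 0.979, 0.003], [0.979, 0.205, 0.0], [-0.0, 0.003, -1.0]]
wrist_force: [-0.0, 0.1, 1.2]
gripper_width: 0.0854
finger_force: 0.0
```

>>> {"name": "jog_arm", "arguments": {
  "deltas": [
    [[0,0,0,0,0,0],[0,0,0,0,0,0],[0,0,0,0,0,0],[0,0,0,0,0,0],[0,0,0,0,0,0],[0,0,0,0,0,0]]
  ],
  "hand": 1
}}

```text
time: 16.82
eef_pos: [0.5681, -0.091, 0.0529]
tcp_rot: [[-0.204, 0.979, 0.003], [0.979, 0.204, -0.0], [-0.001, 0.002, -1.0]]
wrist_force: [0.2, -0.3, 6.4]
gripper_width: 0.0453
finger_force: 60.4
```

>>> {"name": "jog_arm", "arguments": {
  "deltas": [
    [[0,0,0.03,0,0,0],[0,0,0.07,0,0,0],[0,0,0.12,0,0,0],[0,0,0.17,0,0,0],[0,0,0.2,0,0,0],[0,0,0.2,0,0,0]]
  ]
}}

```text
time: 17.32
eef_pos: [0.5701, -0.0905, 0.2069]
tcp_rot: [[-0.204, 0.979, 0.01], [0.979, 0.204, -0.0], [-0.002, 0.01, -1.0]]
wrist_force: [0.3, 0.4, -1.7]
gripper_width: 0.0453
finger_force: 62.2
```

```bash
python3 -c "
from h import *
state()"
```

```text
t 17.32 pos [ 0.5701 -0.0905  0.2069] yang 11.78 tilt [ 0.0101 -0.0001] j [ 0.45  0.75 -0.65  1.76  0.59  0.83 -0.28] F [ 0.3  0.4 -1.7] T [-0.   -0.03 -0.02] w 0.0453 ff 62.2
```

>>> {"name": "jog_arm", "arguments": {
  "deltas": [
    [[0,0.03,0,0,0,-0.015],[0,0.07,0,0,0,-0.03],[0,0.115,0,0,0,-0.05],[0,0.16,0,0,0,-0.07],[0,0.205,0,0,0,-0.09],[0,0.25,0,0,0,-0.11],[0,0.295,0,0,0,-0.13],[0,0.34,0,0,0,-0.15],[0.001,0.385,0,0,0,-0.1517],[0.001,0.43,0,0,0,-0.1517]]
  ]
}}

```text
time: 18.15
eef_pos: [0.5671, 0.2326, 0.2004]
tcp_rot: [[0.267, 0.964, -0.001], [0.964, -0.267, -0.002], [-0.002, -0.001, -1.0]]
wrist_force: [1.3, -1.2, -2.5]
gripper_width: 0.0454
finger_force: 62.1
```

>>> {"name": "jog_arm", "arguments": {
  "deltas": [
    [[0,0.04,-0.03,0,0,0],[0,0.0787,-0.06,0,0,0],[0,0.0787,-0.08,0,0,0],[0,0.0787,-0.08,0,0,0],[0,0.0787,-0.08,0,0,0],[0,0.0787,-0.08,0,0,0]]
  ]
}}

```text
time: 18.65
eef_pos: [0.5684, 0.2889, 0.1416]
tcp_rot: [[0.269, 0.963, 0.0], [0.963, -0.269, -0.001], [-0.001, 0.001, -1.0]]
wrist_force: [0.5, -1.0, -1.3]
gripper_width: 0.0452
finger_force: 62.0
```

```bash
cat >> h.py <<'E'
def held(save=None):
    "holder frame: far cap edge, rib profile and wall edge as the wrist camera sees them"
    s=sense(); z=s['eef_pos'][2]; d=cam('wrist',save); P=fworld(d); H=hold(P); Z=P[...,2]; ok=d['depth']>0
    c=ok&(Z>z+.008)&(Z<z+.03)&(abs(H[...,0]+3)<15); e=[H[c[:,u],u,1].max() for u in range(295,350,5) if c[:,u].any()]
    print('tcp hold',np.round(hold(s['eef_pos']),1),'cap far edge y',np.round(np.median(e),1))
    r=ok&(Z>.019)&(Z<.0245)&(abs(H[...,0]+4)<15)&(abs(H[...,1])<135)
    h,b=np.histogram(H[r][:,1],np.arange(-135,136,3)); print('rib y',[(int(x),int(k)) for x,k in zip(b,h) if k>20])
    w=ok&(Z>.0285)&(Z<.034)&(H[...,0]>15)&(H[...,0]<40)&(abs(H[...,1])<120); print('wall x',np.round(np.percentile(H[w][:,0],[3,97]),1))
    w=ok&(Z>.0285)&(Z<.034)&(H[...,0]>-65)&(H[...,0]<-20)&(abs(H[...,1])<120); print('jaw x',np.round(np.percentile(H[w][:,0],[3,97]),1))
E
python3 - <<'E'
from h import *
state(); held('w7.png')
E
```

```text
t 18.65 pos [0.5684 0.2889 0.1416] yang -15.6 tilt [ 0.0005 -0.0015] j [-0.31  0.87 -0.43  1.61  0.48  0.77 -1.23] F [ 0.5 -1.  -1.3] T [ 0.01  0.01 -0.05] w 0.0452 ff 62.0
tcp hold [-5.3 25.6] cap far edge y 49.8
rib y [(54, 100), (57, 193), (60, 65), (120, 175), (123, 200), (126, 34)]
wall x [22.4 33.1]
jaw x [-55.2 -34. ]
```

>>> {"name": "jog_arm", "arguments": {
  "deltas": [
    [[0.0035,0.0037,-0.02,0,0,0],[0.0035,0.0037,-0.05,0,0,0],[0.0035,0.0037,-0.07,0,0,0],[0.0035,0.0037,-0.075,0,0,0],[0.0035,0.0037,-0.075,0,0,0],[0.0035,0.0037,-0.075,0,0,0]]
  ]
}}

```text
time: 19.2
eef_pos: [0.571, 0.2934, 0.0855]
tcp_rot: [[0.268, 0.963, 0.001], [0.963, -0.268, 0.001], [0.001, 0.001, -1.0]]
wrist_force: [-0.7, 0.7, -0.9]
gripper_width: 0.0455
finger_force: 62.1
```

```bash
python3 -c "
from h import *
state();held()"
```

```text
t 19.2 pos [0.571  0.2934 0.0855] yang -15.53 tilt [0.0009 0.0006] j [-0.34  0.95 -0.39  1.62  0.52  0.67 -1.26] F [-0.7  0.7 -0.9] T [ 0.04 -0.06  0.04] w 0.0455 ff 62.1
tcp hold [-4.  30.6] cap far edge y 54.7
rib y [(120, 213), (123, 327), (126, 92)]
wall x [22.7 33.2]
jaw x [-55.1 -36.3]
```

>>> {"name": "jog_arm", "arguments": {
  "deltas": [
    [[0.0002,-0.0017,-0.01,0,0,0],[0.0002,-0.0017,-0.018,0,0,0],[0.0002,-0.0017,-0.025,0,0,0],[0.0002,-0.0017,-0.029,0,0,0],[0.0002,-0.0017,-0.0324,0,0,0],[0.0002,-0.0017,-0.0324,0,0,0]]
  ]
}}

```text
time: 19.75
eef_pos: [0.5705, 0.2921, 0.0609]
tcp_rot: [[0.267, 0.964, -0.0], [0.964, -0.267, -0.0], [-0.0, 0.0, -1.0]]
wrist_force: [-1.5, -0.7, 1.2]
gripper_width: 0.0455
finger_force: 62.3
```

```bash
python3 -c "
from h import *
state();print(hold(sense()['eef_pos']))"
```

```text
t 19.75 pos [0.5705 0.2921 0.0609] yang -15.49 tilt [-0.0001 -0.0002] j [-0.35  0.98 -0.37  1.63  0.54  0.63 -1.28] F [-1.5 -0.7  1.2] T [-0.24  0.33 -0.02] w 0.0455 ff 62.3
[-4.21246319 29.24295859]
```

>>> {"name": "jog_arm", "arguments": {
  "deltas": [
    [[0,0,0,0,0,0],[0,0,0,0,0,0],[0,0,0,0,0,0],[0,0,0,0,0,0],[0,0,0.04,0,0,0],[0,0,0.09,0,0,0],[0,0,0.14,0,0,0],[0,0,0.19,0,0,0],[0,0,0.21,0,0,0]]
  ],
  "hand": -1
}}

```text
time: 20.5
eef_pos: [0.5725, 0.2939, 0.2239]
tcp_rot: [[0.267, 0.964, 0.007], [0.964, -0.267, 0.005], [0.007, 0.005, -1.0]]
wrist_force: [0.9, 0.3, 0.4]
gripper_width: 0.0856
finger_force: 0.0
```

>>> {"name": "jog_arm", "arguments": {
  "deltas": [
    [[-0.1,-0.42,0,0,0,0.228],[-0.1,-0.42,0,0,0,0.228],[-0.1,-0.42,0,0,0,0.228],[-0.1,-0.42,0,0,0,0.228],[-0.1,-0.42,0,0,0,0.228],[-0.1,-0.42,0,0,0,0.228],[-0.1,-0.42,0,0,0,0.228],[-0.1,-0.42,0,0,0,0.228],[-0.1,-0.42,0,0,0,0.228],[-0.1,-0.42,0,0,0,0.228]]
  ]
}}

```text
time: 21.33
eef_pos: [0.4952, -0.0255, 0.2182]
tcp_rot: [[-0.427, 0.904, -0.0], [0.904, 0.427, -0.001], [-0.001, -0.001, -1.0]]
wrist_force: [-0.0, 1.1, -0.2]
gripper_width: 0.0852
finger_force: 0.0
```

>>> {"name": "jog_arm", "arguments": {
  "deltas": [
    [[-0.033,-0.23,0,0,0,0],[-0.033,-0.23,0,0,0,0],[-0.033,-0.23,0,0,0,0],[-0.033,-0.23,0,0,0,0],[-0.033,-0.23,0,0,0,0],[-0.033,-0.23,0,0,0,0],[-0.033,-0.23,0,0,0,0]]
  ]
}}

```text
time: 21.92
eef_pos: [0.4718, -0.1941, 0.2185]
tcp_rot: [[-0.432, 0.902, 0.002], [0.902, 0.432, 0.001], [0.001, 0.002, -1.0]]
wrist_force: [1.5, 0.9, -0.2]
gripper_width: 0.085
finger_force: 0.0
```

```bash
python3 - <<'E'
from h import *
state(); wcaps('w8.png',.064,.075); caps(cam('top'))
E
```

```text
t 21.92 pos [ 0.4718 -0.1941  0.2185] yang 25.58 tilt [0.0016 0.0014] j [ 0.75  0.68 -0.74  1.93  0.64  0.78  0.09] F [ 1.5  0.9 -0.2] T [-0.03  0.01  0.01] w 0.085 ff 0.0
wcap [317. 230.] 3621 c [ 468.6 -199. ] [46.1 45.9] 25.9 z 0.07 bgr [32. 33. 34.]
wcap [609. 318.] 734 c [ 787.4 -147.8] [113.7   5. ] 75.2 z 0.0694 bgr [86. 94. 96.]
wcap [375. 320.] 2752 c [ 545.3 -248.4] [46.7 46.3] 7.5 z 0.07 bgr [41. 41. 43.]
wcap [251. 326.] 2601 c [ 453.6 -299. ] [46.6 46.7] 81.9 z 0.0701 bgr [ 61. 231. 236.]
wcap [501. 425.] 304 c [ 743.4 -311.9] [51.2  4.8] 74.9 z 0.0691 bgr [85. 93. 95.]
cap [202. 209.] 421 c [591.4 355.8] [47. 46.] 75.2 z 0.0761 holder [-1.1 96.2]
cap [229. 218.] 420 c [571.5 294.3] [46.1 46.4] 74.4 z 0.0762 holder [-3.8 31.7]
cap [448. 266.] 417 c [ 470.7 -196.6] [45.6 46. ] 25.2 z 0.068 holder [  30.2 -468.4]
```

>>> {"name": "jog_arm", "arguments": {
  "deltas": [
    [[-0.0043,-0.0065,-0.05,0,0,0.002],[-0.0043,-0.0065,-0.1,0,0,0.002],[-0.0043,-0.0065,-0.13,0,0,0.002],[-0.0043,-0.0065,-0.13,0,0,0.002],[-0.0043,-0.0065,-0.13,0,0,0.002],[-0.0043,-0.0065,-0.13,0,0,0.002]]
  ]
}}

```text
time: 22.52
eef_pos: [0.4692, -0.1989, 0.1222]
tcp_rot: [[-0.439, 0.899, 0.003], [0.899, 0.439, 0.0], [-0.001, 0.002, -1.0]]
wrist_force: [0.7, 0.2, 0.0]
gripper_width: 0.0854
finger_force: 0.0
```

```bash
python3 - <<'E'
from h import *
state(); wcaps('w9.png',.064,.075)
E
```

```text
t 22.52 pos [ 0.4692 -0.1989  0.1222] yang 26.04 tilt [0.0026 0.0003] j [ 0.67  0.81 -0.59  2.01  0.84  0.57 -0.07] F [0.7 0.2 0. ] T [0.   0.03 0.01] w 0.0854 ff 0.0
wcap [325. 272.] 7793 c [ 469.1 -199. ] [46.2 46.4] 25.2 z 0.07 bgr [27. 27. 28.]
wcap [402. 378.] 2775 c [ 541.6 -242.1] [41.3 33.7] 7.7 z 0.07 bgr [34. 33. 34.]
wcap [236. 382.] 2060 c [ 454.1 -289.9] [29.  44.9] 81.1 z 0.0699 bgr [ 54. 211. 219.]
```

>>> {"name": "jog_arm", "arguments": {
  "deltas": [
    [[0,0.001,-0.04,0,0,0],[0,0.001,-0.08,0,0,0],[0,0.001,-0.0943,0,0,0],[0,0.001,-0.0943,0,0,0],[0,0.001,-0.0943,0,0,0]]
  ]
}}

```text
time: 22.98
eef_pos: [0.4686, -0.1994, 0.0512]
tcp_rot: [[-0.437, 0.899, 0.002], [0.899, 0.437, -0.0], [-0.001, 0.002, -1.0]]
wrist_force: [-0.3, -0.3, -0.3]
gripper_width: 0.0856
finger_force: 0.0
```

>>> {"name": "jog_arm", "arguments": {
  "deltas": [
    [[0,0,0,0,0,0],[0,0,0,0,0,0],[0,0,0,0,0,0],[0,0,0,0,0,0],[0,0,0,0,0,0],[0,0,0,0,0,0]]
  ],
  "hand": 1
}}

```text
time: 23.48
eef_pos: [0.4686, -0.1997, 0.0514]
tcp_rot: [[-0.437, 0.9, 0.003], [0.9, 0.437, -0.001], [-0.002, 0.002, -1.0]]
wrist_force: [0.8, 0.1, 6.2]
gripper_width: 0.0455
finger_force: 60.9
```

>>> {"name": "jog_arm", "arguments": {
  "deltas": [
    [[0,0,0.03,0,0,0],[0,0,0.07,0,0,0],[0,0,0.12,0,0,0],[0,0,0.17,0,0,0],[0,0,0.2,0,0,0],[0,0,0.2,0,0,0]]
  ]
}}

```text
time: 23.98
eef_pos: [0.4702, -0.1999, 0.2049]
tcp_rot: [[-0.436, 0.9, 0.009], [0.9, 0.436, -0.002], [-0.006, 0.007, -1.0]]
wrist_force: [1.3, 0.8, -0.8]
gripper_width: 0.0455
finger_force: 62.1
```

```bash
python3 -c "
from h import *
state()"
```

```text
t 23.98 pos [ 0.4702 -0.1999  0.2049] yang 25.87 tilt [ 0.0087 -0.0023] j [ 0.75  0.7  -0.73  1.95  0.68  0.75  0.07] F [ 1.3  0.8 -0.8] T [ 0.03 -0.02  0.02] w 0.0455 ff 62.1
```

>>> {"name": "jog_arm", "arguments": {
  "deltas": [
    [[0.006,0.03,0,0,0,-0.02],[0.014,0.07,0,0,0,-0.045],[0.022,0.115,0,0,0,-0.07],[0.031,0.16,0,0,0,-0.095],[0.04,0.205,0,0,0,-0.12],[0.049,0.25,0,0,0,-0.145],[0.058,0.295,0,0,0,-0.17],[0.067,0.34,0,0,0,-0.195],[0.076,0.385,0,0,0,-0.22],[0.085,0.43,0,0,0,-0.23]]
  ]
}}

```text
time: 24.82
eef_pos: [0.5308, 0.1242, 0.1993]
tcp_rot: [[0.27, 0.963, -0.001], [0.963, -0.27, -0.001], [-0.002, -0.001, -1.0]]
wrist_force: [-0.1, 0.2, -1.6]
gripper_width: 0.0458
finger_force: 62.1
```

>>> {"name": "jog_arm", "arguments": {
  "deltas": [
    [[0.009,0.045,0,0,0,0],[0.018,0.09,-0.01,0,0,0],[0.024,0.125,-0.03,0,0,0],[0.0282,0.147,-0.06,0,0,0],[0.0282,0.147,-0.08,0,0,0],[0.0282,0.147,-0.08,0,0,0],[0.0282,0.147,-0.08,0,0,0]]
  ]
}}

```text
time: 25.4
eef_pos: [0.5514, 0.2319, 0.1387]
tcp_rot: [[0.267, 0.964, -0.003], [0.964, -0.267, -0.003], [-0.004, -0.002, -1.0]]
wrist_force: [-0.6, 0.0, -0.7]
gripper_width: 0.0456
finger_force: 62.1
```

```bash
python3 -c "
from h import *
state();held()"
```

```text
t 25.4 pos [0.5514 0.2319 0.1387] yang -15.5 tilt [-0.0031 -0.0029] j [-0.24  0.83 -0.41  1.73  0.49  0.68 -1.19] F [-0.6  0.  -0.7] T [-0.01 -0.03  0.02] w 0.0456 ff 62.1
tcp hold [ -6.5 -33.9] cap far edge y -11.7
rib y [(-6, 182), (-3, 141), (57, 98), (60, 234), (63, 88), (72, 86)]
wall x [22.2 33.1]
jaw x [-55.2 -34. ]
```

>>> {"name": "jog_arm", "arguments": {
  "deltas": [
    [[0.004,0.0025,-0.02,0,0,0],[0.004,0.0025,-0.05,0,0,0],[0.004,0.0025,-0.07,0,0,0],[0.004,0.0025,-0.0716,0,0,0],[0.004,0.0025,-0.0716,0,0,0],[0.004,0.0025,-0.0716,0,0,0]]
  ]
}}

```text
time: 25.95
eef_pos: [0.5563, 0.2351, 0.0871]
tcp_rot: [[0.268, 0.963, 0.002], [0.963, -0.268, 0.001], [0.001, 0.001, -1.0]]
wrist_force: [0.7, 0.2, -1.5]
gripper_width: 0.0456
finger_force: 62.1
```

```bash
python3 -c "
from h import *
state();held()"
```

```text
t 25.95 pos [0.5563 0.2351 0.0871] yang -15.54 tilt [0.0015 0.0008] j [-0.27  0.91 -0.36  1.74  0.53  0.59 -1.23] F [ 0.7  0.2 -1.5] T [ 0.01 -0.05 -0.04] w 0.0456 ff 62.1
tcp hold [ -2.6 -29.4] cap far edge y -7.4
rib y [(57, 118), (60, 331), (63, 183), (72, 109)]
wall x [22.3 33.1]
jaw x [-55.1 -34.5]
```

>>> {"name": "jog_arm", "arguments": {
  "deltas": [
    [[-0.0015,-0.001,-0.01,0,0,0],[-0.0015,-0.001,-0.02,0,0,0],[-0.0015,-0.001,-0.028,0,0,0],[-0.0015,-0.001,-0.033,0,0,0],[-0.0015,-0.001,-0.037,0,0,0],[-0.0015,-0.001,-0.037,0,0,0]]
  ]
}}

```text
time: 26.5
eef_pos: [0.554, 0.234, 0.0594]
tcp_rot: [[0.267, 0.964, -0.0], [0.964, -0.267, -0.001], [-0.001, -0.0, -1.0]]
wrist_force: [-3.7, -0.9, 7.9]
gripper_width: 0.0457
finger_force: 63.0
```

```bash
python3 -c "
from h import *
state();print(hold(sense()['eef_pos']))"
```

```text
t 26.5 pos [0.554  0.234  0.0594] yang -15.49 tilt [-0.0004 -0.0013] j [-0.29  0.95 -0.34  1.76  0.56  0.53 -1.25] F [-3.7 -0.9  7.9] T [-0.36  0.62  0.06] w 0.0457 ff 63.0
[ -4.58560584 -31.14927182]
```

Seated (7.9 N up at the expected height). I'll release and go for the last cell.

>>> {"name": "jog_arm", "arguments": {
  "deltas": [
    [[0,0,0,0,0,0],[0,0,0,0,0,0],[0,0,0,0,0,0],[0,0,0,0,0,0],[0,0,0.04,0,0,0],[0,0,0.09,0,0,0],[0,0,0.14,0,0,0],[0,0,0.19,0,0,0],[0,0,0.21,0,0,0]]
  ],
  "hand": -1
}}

```text
time: 27.25
eef_pos: [0.5563, 0.2359, 0.2212]
tcp_rot: [[0.267, 0.964, 0.007], [0.964, -0.267, 0.004], [0.006, 0.005, -1.0]]
wrist_force: [1.1, -0.9, -0.8]
gripper_width: 0.0849
finger_force: 0.0
```

>>> {"name": "jog_arm", "arguments": {
  "deltas": [
    [[0,-0.42,0,0,0,0.128],[0,-0.42,0,0,0,0.128],[0,-0.42,0,0,0,0.128],[0,-0.42,0,0,0,0.128],[0,-0.42,0,0,0,0.128],[0,-0.42,0,0,0,0.128],[0,-0.42,0,0,0,0.128],[0,-0.42,0,0,0,0.128],[0,-0.42,0,0,0,0.128],[0,-0.42,0,0,0,0.128]]
  ]
}}

```text
time: 28.08
eef_pos: [0.5541, -0.0828, 0.2158]
tcp_rot: [[-0.127, 0.992, -0.0], [0.992, 0.127, -0.0], [-0.0, -0.0, -1.0]]
wrist_force: [-0.1, 1.3, -0.2]
gripper_width: 0.0855
finger_force: 0.0
```

>>> {"name": "jog_arm", "arguments": {
  "deltas": [
    [[-0.012,-0.22,0,0,0,0],[-0.012,-0.22,0,0,0,0],[-0.012,-0.22,0,0,0,0],[-0.012,-0.22,0,0,0,0],[-0.012,-0.22,0,0,0,0],[-0.012,-0.22,0,0,0,0],[-0.012,-0.22,0,0,0,0]]
  ]
}}

```text
time: 28.67
eef_pos: [0.5461, -0.2433, 0.2162]
tcp_rot: [[-0.134, 0.991, 0.001], [0.991, 0.134, 0.002], [0.002, 0.001, -1.0]]
wrist_force: [0.1, -0.0, -0.1]
gripper_width: 0.0852
finger_force: 0.0
```

```bash
python3 - <<'E'
from h import *
state(); wcaps('w10.png',.064,.075); caps(cam('top'))
E
```

```text
t 28.67 pos [ 0.5461 -0.2433  0.2162] yang 7.68 tilt [0.0009 0.0021] j [ 0.7   0.76 -0.65  1.68  0.56  0.9  -0.04] F [ 0.1 -0.  -0.1] T [ 0.   -0.02  0.  ] w 0.0852 ff 0.0
wcap [585. 203.] 2395 c [ 780.2 -173.6] [328.1   4.5] 75.2 z 0.0695 bgr [86. 94. 97.]
wcap [323. 233.] 3626 c [ 545.7 -248.6] [46. 46.] 7.8 z 0.0701 bgr [35. 36. 37.]
wcap [203. 276.] 2595 c [ 453.6 -299.1] [46.5 46.9] 81.4 z 0.07 bgr [ 44. 172. 204.]
cap [202. 209.] 423 c [591.1 355.8] [46.9 46.5] 76.1 z 0.0762 holder [-1.4 96.1]
cap [229. 218.] 421 c [571.5 294.7] [46.6 46.4] 74.0 z 0.0763 holder [-3.9 32.1]
cap [255. 226.] 429 c [554.  234.4] [45.5 46.4] 75.1 z 0.0761 holder [ -4.6 -30.8]
cap [469. 232.] 408 c [ 547.7 -245.5] [46.5 46.8] 7.6 z 0.068 holder [ 117.5 -494.9]
```

>>> {"name": "jog_arm", "arguments": {
  "deltas": [
    [[0,-0.007,-0.05,0,0,0],[0,-0.007,-0.09,0,0,0],[0,-0.007,-0.12,0,0,0],[0,-0.007,-0.12,0,0,0],[0,-0.007,-0.12,0,0,0]]
  ]
}}

```text
time: 29.18
eef_pos: [0.5455, -0.2488, 0.1258]
tcp_rot: [[-0.134, 0.991, -0.001], [0.991, 0.134, 0.002], [0.002, -0.001, -1.0]]
wrist_force: [0.0, -0.3, 1.5]
gripper_width: 0.0854
finger_force: 0.0
```

```bash
python3 - <<'E'
from h import *
state(); wcaps('w11.png',.064,.075)
E
```

```text
t 29.18 pos [ 0.5455 -0.2488  0.1258] yang 7.73 tilt [-0.0015  0.0016] j [ 0.67  0.88 -0.57  1.73  0.67  0.73 -0.12] F [ 0.  -0.3  1.5] T [-0.03  0.01 -0.02] w 0.0854 ff 0.0
wcap [326. 268.] 7529 c [ 545.6 -248.2] [46.2 46.4] 7.4 z 0.07 bgr [36. 36. 38.]
wcap [614. 324.] 1155 c [ 755.8 -264. ] [81.6  4.9] 74.3 z 0.0692 bgr [100. 109. 112.]
wcap [147. 311.] 2225 c [ 449.4 -298.4] [46.9 36.8] 80.8 z 0.07 bgr [ 50. 191. 220.]
```

>>> {"name": "jog_arm", "arguments": {
  "deltas": [
    [[0,0.001,-0.04,0,0,0],[0,0.001,-0.08,0,0,0],[0,0.001,-0.098,0,0,0],[0,0.001,-0.098,0,0,0],[0,0.001,-0.098,0,0,0]]
  ]
}}

```text
time: 29.65
eef_pos: [0.5463, -0.2499, 0.0538]
tcp_rot: [[-0.132, 0.991, 0.001], [0.991, 0.132, -0.0], [-0.0, 0.001, -1.0]]
wrist_force: [0.1, -0.0, 0.4]
gripper_width: 0.0855
finger_force: 0.0
```

>>> {"name": "jog_arm", "arguments": {
  "deltas": [
    [[0,0,0,0,0,0],[0,0,0,0,0,0],[0,0,0,0,0,0],[0,0,0,0,0,0],[0,0,0,0,0,0],[0,0,0,0,0,0]]
  ],
  "hand": 1
}}

```text
time: 30.15
eef_pos: [0.5465, -0.2505, 0.0542]
tcp_rot: [[-0.131, 0.991, 0.003], [0.991, 0.131, -0.001], [-0.001, 0.003, -1.0]]
wrist_force: [-0.7, -0.0, 5.1]
gripper_width: 0.0454
finger_force: 62.3
```

>>> {"name": "jog_arm", "arguments": {
  "deltas": [
    [[0,0,0.03,0,0,0],[0,0,0.07,0,0,0],[0,0,0.12,0,0,0],[0,0,0.17,0,0,0],[0,0,0.2,0,0,0],[0,0,0.2,0,0,0]]
  ]
}}

```text
time: 30.65
eef_pos: [0.5486, -0.2506, 0.2084]
tcp_rot: [[-0.131, 0.991, 0.01], [0.991, 0.131, -0.003], [-0.004, 0.01, -1.0]]
wrist_force: [0.4, -0.5, -1.4]
gripper_width: 0.0455
finger_force: 62.0
```

```bash
python3 -c "
from h import *
state()"
```

```text
t 30.65 pos [ 0.5486 -0.2506  0.2084] yang 7.52 tilt [ 0.01   -0.0028] j [ 0.71  0.78 -0.64  1.68  0.58  0.88 -0.04] F [ 0.4 -0.5 -1.4] T [ 0.01 -0.03  0.03] w 0.0455 ff 62.0
```

>>> {"name": "jog_arm", "arguments": {
  "deltas": [
    [[0,0.03,0,0,0,-0.015],[0,0.07,0,0,0,-0.03],[0,0.115,0,0,0,-0.05],[0,0.16,0,0,0,-0.07],[0,0.205,0,0,0,-0.09],[0,0.25,0,0,0,-0.11],[-0.005,0.295,0,0,0,-0.128],[-0.01,0.34,0,0,0,-0.128],[-0.011,0.385,0,0,0,-0.128],[-0.011,0.43,0,0,0,-0.128]]
  ]
}}

```text
time: 31.48
eef_pos: [0.5358, 0.0734, 0.2019]
tcp_rot: [[0.267, 0.964, -0.002], [0.964, -0.267, -0.001], [-0.001, -0.002, -1.0]]
wrist_force: [1.1, 1.0, -1.5]
gripper_width: 0.0454
finger_force: 62.0
```

>>> {"name": "jog_arm", "arguments": {
  "deltas": [
    [[0,0.045,0,0,0,0],[0,0.09,-0.01,0,0,0],[0,0.12,-0.03,0,0,0],[0,0.1336,-0.06,0,0,0],[0,0.1336,-0.08,0,0,0],[0,0.1336,-0.08,0,0,0],[0,0.1336,-0.08,0,0,0]]
  ]
}}

```text
time: 32.07
eef_pos: [0.5361, 0.1716, 0.1416]
tcp_rot: [[0.267, 0.964, -0.003], [0.964, -0.267, -0.002], [-0.003, -0.002, -1.0]]
wrist_force: [-0.0, 0.4, -1.6]
gripper_width: 0.0454
finger_force: 61.9
```

```bash
python3 -c "
from h import *
state();held()"
```

```text
t 32.07 pos [0.5361 0.1716 0.1416] yang -15.49 tilt [-0.0028 -0.002 ] j [-0.16  0.79 -0.4   1.84  0.51  0.61 -1.14] F [-0.   0.4 -1.6] T [-0.02 -0.05  0.02] w 0.0454 ff 61.9
tcp hold [ -5.1 -96. ] cap far edge y -71.5
rib y [(-69, 125), (-66, 201), (-6, 49), (-3, 229), (0, 157), (9, 52)]
wall x [22.4 33. ]
jaw x [-55.3 -35.2]
```

>>> {"name": "jog_arm", "arguments": {
  "deltas": [
    [[0,0,-0.02,0,0,0],[0,0,-0.05,0,0,0],[0,0,-0.07,0,0,0],[0,0,-0.0755,0,0,0],[0,0,-0.0755,0,0,0],[0,0,-0.0755,0,0,0]]
  ]
}}

```text
time: 32.62
eef_pos: [0.5379, 0.1724, 0.0871]
tcp_rot: [[0.268, 0.963, 0.002], [0.963, -0.268, 0.001], [0.001, 0.001, -1.0]]
wrist_force: [-0.3, 0.0, -1.1]
gripper_width: 0.0455
finger_force: 61.9
```

```bash
python3 -c "
from h import *
state();held()"
```

```text
t 32.62 pos [0.5379 0.1724 0.0871] yang -15.54 tilt [0.0017 0.0006] j [-0.19  0.87 -0.34  1.87  0.57  0.5  -1.2 ] F [-0.3  0.  -1.1] T [ 0.01 -0.07 -0.02] w 0.0455 ff 61.9
tcp hold [ -3.6 -94.8] cap far edge y -70.1
rib y [(-69, 38), (-3, 246), (0, 292), (6, 122), (9, 28)]
wall x [22.3 33. ]
jaw x [-55.2 -36.6]
```

>>> {"name": "jog_arm", "arguments": {
  "deltas": [
    [[0,0,-0.01,0,0,0],[0,0,-0.018,0,0,0],[0,0,-0.025,0,0,0],[0,0,-0.029,0,0,0],[0,0,-0.0332,0,0,0],[0,0,-0.0332,0,0,0]]
  ]
}}

```text
time: 33.17
eef_pos: [0.5368, 0.1724, 0.0621]
tcp_rot: [[0.267, 0.964, 0.0], [0.964, -0.267, -0.001], [-0.001, 0.0, -1.0]]
wrist_force: [-1.9, -2.0, 10.8]
gripper_width: 0.0451
finger_force: 63.3
```

```bash
python3 -c "
from h import *
state();print(hold(sense()['eef_pos']))"
```

```text
t 33.17 pos [0.5368 0.1724 0.0621] yang -15.49 tilt [ 0.0001 -0.0011] j [-0.21  0.91 -0.31  1.87  0.59  0.45 -1.22] F [-1.9 -2.  10.8] T [-0.3   0.57 -0.01] w 0.0451 ff 63.3
[ -4.65242039 -95.09617798]
```

>>> {"name": "jog_arm", "arguments": {
  "deltas": [
    [[0,0,0,0,0,0],[0,0,0,0,0,0],[0,0,0,0,0,0],[0,0,0,0,0,0],[0,0,0.04,0,0,0],[0,0,0.09,0,0,0],[0,0,0.14,0,0,0],[0,0,0.18,0,0,0],[0,0,0.19,0,0,0]]
  ],
  "hand": -1
}}

```text
time: 33.92
eef_pos: [0.5394, 0.1739, 0.2083]
tcp_rot: [[0.268, 0.964, 0.008], [0.964, -0.268, 0.004], [0.006, 0.006, -1.0]]
wrist_force: [0.3, 0.1, -0.3]
gripper_width: 0.0857
finger_force: 0.0
```

>>> {"name": "jog_arm", "arguments": {
  "deltas": [
    [[-0.111,0.163,0,0,0,0.25],[-0.111,0.163,0,0,0,0.5],[-0.111,0.163,0,0,0,0.5],[-0.111,0.163,0,0,0,0.5],[-0.111,0.163,0,0,0,0.5],[-0.111,0.163,0,0,0,0.5],[-0.111,0.163,0,0,0,0.5],[-0.111,0.163,0,0,0,0.5],[-0.111,0.163,0,0,0,0.5],[-0.111,0.163,0,0,0,0.5]]
  ]
}}

```text
time: 34.75
eef_pos: [0.4538, 0.2944, 0.203]
tcp_rot: [[-0.834, 0.552, -0.001], [0.552, 0.834, -0.001], [0.0, -0.001, -1.0]]
wrist_force: [0.4, 0.1, -0.8]
gripper_width: 0.0857
finger_force: 0.0
```

>>> {"name": "jog_arm", "arguments": {
  "deltas": [
    [[0,0,0,0,0,0.04],[0,0,0,0,0,0.08],[0,0,0,0,0,0.106],[0,0,0,0,0,0.106],[0,0,0,0,0,0.106]]
  ]
}}

```text
time: 35.17
eef_pos: [0.4538, 0.2945, 0.203]
tcp_rot: [[-0.966, 0.258, -0.001], [0.258, 0.966, -0.0], [0.001, -0.0, -1.0]]
wrist_force: [0.1, 0.2, -0.8]
gripper_width: 0.0856
finger_force: 0.0
```

```bash
python3 - <<'E'
from h import *
state(); caps(cam('top','t4.png'))
d=cam('wrist','w12.png'); P=fworld(d); m=(P[...,2]>.078)&(P[...,2]<.1)&(d['depth']>0); m[400:]=0
n,l,st,c=cv2.connectedComponentsWithStats(m.astype(np.uint8))
for i in range(1,n):
    if st[i,4]>200:
        q=P[l==i]; r=cv2.minAreaRect(q[:,:2].astype(np.float32)*1000); print(np.round(c[i]),st[i,4],np.round(r[0],1),np.round(r[1],1),r[2],np.median(q[:,2]))
a=cv2.imread('pics/t4.png')[175:325,140:340]; cv2.imwrite('pics/c4.png',cv2.resize(a,None,fx=4,fy=4,interpolation=cv2.INTER_CUBIC))
E
```

```text
t 35.17 pos [0.4538 0.2945 0.203 ] yang 75.05 tilt [-0.001  -0.0002] j [-0.16  0.78 -0.88  1.85  0.77  0.89 -0.11] F [ 0.1  0.2 -0.8] T [ 0.01 -0.06 -0.03] w 0.0856 ff 0.0
[321. 235.] 2673 [451.2 293.2] [18.  88.5] 74.48745727539062 0.09362172296457191
[221. 367.] 616 [536.7 182.5] [28.5 45.5] 74.66694641113281 0.0784687472710426
[281. 368.] 1295 [551.5 233.4] [44.7 44.7] 74.05278778076172 0.0784586630188581
[357. 369.] 1248 [568.4 292.9] [45.2 45.4] 76.0327377319336 0.07842350833111321
[424. 370.] 542 [584.8 344.9] [44.8 28. ] 19.00370979309082 0.07837221585706487
```

View pics/w12.png

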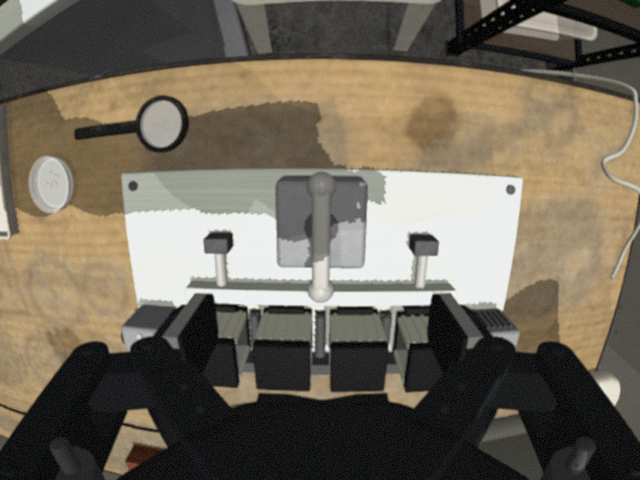

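Wrist view: all four cells stand upright in their pockets with ribbed sides facing the jaw (row at y≈340), and the bar is aligned at (320,235). I'll grip the T-handle and close it.

>>> {"name": "jog_arm", "arguments": {
  "deltas": [
    [[-0.0015,-0.0007,-0.05,0,0,-0.003],[-0.0015,-0.0007,-0.1,0,0,-0.003],[-0.0015,-0.0007,-0.14,0,0,-0.003],[-0.0015,-0.0007,-0.1516,0,0,-0.003],[-0.0015,-0.0007,-0.1516,0,0,-0.003],[-0.0015,-0.0007,-0.1516,0,0,-0.003]]
  ]
}}

```text
time: 35.77
eef_pos: [0.4529, 0.295, 0.0907]
tcp_rot: [[-0.964, 0.265, 0.0], [0.265, 0.964, 0.001], [-0.0, 0.001, -1.0]]
wrist_force: [-0.2, 1.0, 1.3]
gripper_width: 0.0855
finger_force: 0.0
```

>>> {"name": "jog_arm", "arguments": {
  "deltas": [
    [[0,0,0,0,0,0],[0,0,0,0,0,0],[0,0,0,0,0,0],[0,0,0,0,0,0],[0,0,0,0,0,0],[0,0,0,0,0,0],[0,0,0,0,0,0],[0,0,0,0,0,0]]
  ],
  "hand": 1
}}

```text
time: 36.43
eef_pos: [0.4528, 0.2937, 0.0905]
tcp_rot: [[-0.964, 0.265, 0.001], [0.265, 0.964, -0.001], [-0.001, -0.001, -1.0]]
wrist_force: [-0.7, -2.2, 5.2]
gripper_width: 0.0111
finger_force: 58.5
```

>>> {"name": "jog_arm", "arguments": {
  "deltas": [
    [[0,0,0,0,0,-0.02],[0,0,0,0,0,-0.05],[0,0,0,0,0,-0.08],[0,0,0,0,0,-0.11],[0,0,0,0,0,-0.14],[0,0,0,0,0,-0.17],[0,0,0,0,0,-0.2],[0,0,0,0,0,-0.23],[0,0,0,0,0,-0.26],[0,0,0,0,0,-0.28]]
  ]
}}

```text
time: 37.27
eef_pos: [0.4534, 0.2944, 0.0905]
tcp_rot: [[-0.407, 0.913, 0.002], [0.913, 0.407, 0.0], [-0.0, 0.002, -1.0]]
wrist_force: [0.1, -0.9, 3.3]
gripper_width: 0.0115
finger_force: 59.0
```

```bash
python3 -c "
from h import *
state()"
```

```text
t 37.27 pos [0.4534 0.2944 0.0905] yang 24.02 tilt [0.0016 0.0003] j [-0.36  0.88 -0.51  1.93  0.81  0.55 -1.02] F [ 0.1 -0.9  3.3] T [-0.19 -0.16  0.13] w 0.0115 ff 59.0
```

>>> {"name": "jog_arm", "arguments": {
  "deltas": [
    [[0,0,0,0,0,-0.025],[0,0,0,0,0,-0.05],[0,0,0,0,0,-0.075],[0,0,0,0,0,-0.1],[0,0,0,0,0,-0.125],[0,0,0,0,0,-0.15],[0,0,0,0,0,-0.175],[0,0,0,0,0,-0.2],[0,0,0,0,0,-0.225],[0,0,0,0,0,-0.25]]
  ]
}}

```text
time: 38.1
eef_pos: [0.4542, 0.2944, 0.0905]
tcp_rot: [[0.358, 0.934, 0.003], [0.934, -0.358, 0.001], [0.002, 0.002, -1.0]]
wrist_force: [3.2, -0.9, 2.3]
gripper_width: 0.0111
finger_force: 59.0
```

>>> {"name": "jog_arm", "arguments": {
  "deltas": [
    [[0,0,0,0,0,-0.02],[0,0,0,0,0,-0.04],[0,0,0,0,0,-0.06],[0,0,0,0,0,-0.07],[0,0,0,0,0,-0.07]]
  ]
}}

```text
time: 38.52
eef_pos: [0.4544, 0.2943, 0.0905]
tcp_rot: [[0.551, 0.835, 0.003], [0.835, -0.551, 0.001], [0.002, 0.002, -1.0]]
wrist_force: [3.9, -2.1, 3.0]
gripper_width: 0.0111
finger_force: 58.7
```

```bash
python3 -c "
from h import *
state(); caps(cam('top','t5.png'))"
```

```text
t 38.52 pos [0.4544 0.2943 0.0905] yang -33.4 tilt [0.003  0.0006] j [-0.51  0.84 -0.26  1.94  0.49  0.42 -1.72] F [ 3.9 -2.1  3. ] T [-0.29 -0.92  0.05] w 0.0111 ff 58.7
cap [202. 209.] 414 c [591.4 355.3] [46.6 46. ] 72.8 z 0.0761 holder [-0.9 95.7]
cap [231. 212.] 204 c [582.7 291. ] [46.3 28.8] 75.5 z 0.0763 holder [ 7.9 31.5]
cap [256. 224.] 403 c [557.6 233.5] [46.1 46.7] 74.2 z 0.0763 holder [ -0.9 -30.7]
cap [282. 232.] 427 c [541.2 174.5] [45.7 46.5] 74.6 z 0.0764 holder [ -1.  -91.9]
```

>>> {"name": "jog_arm", "arguments": {
  "deltas": [
    [[0,0,0,0,0,-0.02],[0,0,0,0,0,-0.04],[0,0,0,0,0,-0.06],[0,0,0,0,0,-0.08],[0,0,0,0,0,-0.1],[0,0,0,0,0,-0.12],[0,0,0,0,0,-0.14],[0,0,0,0,0,-0.16],[0,0,0,0,0,-0.16]]
  ]
}}

```text
time: 39.32
eef_pos: [0.4548, 0.2939, 0.0904]
tcp_rot: [[0.885, 0.465, 0.003], [0.465, -0.885, 0.0], [0.003, 0.001, -1.0]]
wrist_force: [5.0, -3.0, 4.6]
gripper_width: 0.0112
finger_force: 58.7
```

```bash
python3 -c "
from h import *
state()"
```

```text
t 39.32 pos [0.4548 0.2939 0.0904] yang -62.29 tilt [0.0034 0.0005] j [-0.58  0.84 -0.14  1.94  0.29  0.38 -2.03] F [ 5.  -3.   4.6] T [-0.52 -1.11 -0.01] w 0.0112 ff 58.7
```

>>> {"name": "jog_arm", "arguments": {
  "deltas": [
    [[0,0,0,0,0,-0.015],[0,0,0,0,0,-0.03],[0,0,0,0,0,-0.045],[0,0,0,0,0,-0.06],[0,0,0,0,0,-0.075],[0,0,0,0,0,-0.08],[0,0,0,0,0,-0.08]]
  ]
}}

```text
time: 39.9
eef_pos: [0.4549, 0.2937, 0.0904]
tcp_rot: [[0.973, 0.232, 0.004], [0.232, -0.973, 0.0], [0.004, 0.001, -1.0]]
wrist_force: [5.3, -3.2, 4.8]
gripper_width: 0.0113
finger_force: 59.4
```

```bash
python3 -c "
from h import *
state()"
```

```text
t 39.9 pos [0.4549 0.2937 0.0904] yang -76.59 tilt [0.0035 0.0003] j [-0.61  0.83 -0.09  1.95  0.19  0.37 -2.18] F [ 5.3 -3.2  4.8] T [-0.58 -1.18  0.08] w 0.0113 ff 59.4
```

>>> {"name": "jog_arm", "arguments": {
  "deltas": [
    [[0,0,0,0,0,-0.012],[0,0,0,0,0,-0.024],[0,0,0,0,0,-0.036],[0,0,0,0,0,-0.048]]
  ]
}}

```text
time: 40.23
eef_pos: [0.4549, 0.2935, 0.0904]
tcp_rot: [[0.997, 0.082, 0.003], [0.082, -0.997, 0.0], [0.003, 0.0, -1.0]]
wrist_force: [6.5, -4.0, 5.3]
gripper_width: 0.0113
finger_force: 60.1
```

```bash
python3 -c "
from h import *
state()"
```

```text
t 40.23 pos [0.4549 0.2935 0.0904] yang -85.28 tilt [0.0035 0.0002] j [-0.63  0.83 -0.06  1.95  0.12  0.36 -2.27] F [ 6.5 -4.   5.3] T [-0.67 -1.13  0.2 ] w 0.0113 ff 60.1
```

>>> {"name": "jog_arm", "arguments": {
  "deltas": [
    [[0,0,0,0,0,-0.012],[0,0,0,0,0,-0.024]]
  ]
}}

```text
time: 40.4
eef_pos: [0.4549, 0.2934, 0.0905]
tcp_rot: [[1.0, 0.007, 0.004], [0.007, -1.0, 0.0], [0.004, -0.0, -1.0]]
wrist_force: [5.4, -2.8, 4.7]
gripper_width: 0.0113
finger_force: 60.2
```

```bash
python3 -c "
from h import *
state()"
```

```text
t 40.4 pos [0.4549 0.2934 0.0905] yang -89.6 tilt [0.0035 0.0001] j [-0.64  0.83 -0.04  1.95  0.09  0.36 -2.31] F [ 5.4 -2.8  4.7] T [-0.72 -1.11  0.22] w 0.0113 ff 60.2
```

>>> {"name": "jog_arm", "arguments": {
  "deltas": [
    [[0,0,0,0,0,-0.01],[0,0,0,0,0,-0.02]]
  ]
}}

```text
time: 40.57
eef_pos: [0.4549, 0.2934, 0.0905]
tcp_rot: [[0.998, -0.056, 0.004], [-0.056, -0.998, 0.0], [0.004, -0.0, -1.0]]
wrist_force: [6.2, -3.6, 4.9]
gripper_width: 0.0112
finger_force: 60.6
```

```bash
python3 -c "
from h import *
state()"
```

```text
t 40.57 pos [0.4549 0.2934 0.0905] yang -93.19 tilt [0.0035 0.    ] j [-0.64  0.83 -0.03  1.95  0.06  0.36 -2.35] F [ 6.2 -3.6  4.9] T [-0.77 -1.13  0.21] w 0.0112 ff 60.6
```

>>> {"name": "jog_arm", "arguments": {
  "deltas": [
    [[0,0,0,0,0,-0.01],[0,0,0,0,0,-0.018]]
  ]
}}

```text
time: 40.73
eef_pos: [0.4549, 0.2933, 0.0905]
tcp_rot: [[0.994, -0.112, 0.004], [-0.112, -0.994, -0.0], [0.004, -0.0, -1.0]]
wrist_force: [5.6, -2.5, 4.9]
gripper_width: 0.0112
finger_force: 62.4
```

```bash
python3 -c "
from h import *
state()"
```

```text
t 40.73 pos [0.4549 0.2933 0.0905] yang -96.4 tilt [ 0.0036 -0.0001] j [-0.65  0.83 -0.01  1.95  0.04  0.36 -2.38] F [ 5.6 -2.5  4.9] T [-0.81 -1.12  0.32] w 0.0112 ff 62.4
```

Resistance has risen clearly (0.32 N m, climbing at about 2.9 rad). I'll let go, retreat and check.

>>> {"name": "jog_arm", "arguments": {
  "deltas": [
    [[0,0,0,0,0,0],[0,0,0,0,0,0],[0,0,0,0,0,0],[0,0,0,0,0,0],[0,0,0,0,0,0],[0,0,0.05,0,0,0],[0,0,0.1,0,0,0],[0,0,0.15,0,0,0],[0,0,0.2,0,0,0],[0,0,0.25,0,0,0]]
  ],
  "hand": -1
}}

```text
time: 41.57
eef_pos: [0.452, 0.294, 0.2791]
tcp_rot: [[0.994, -0.11, -0.001], [-0.11, -0.994, -0.0], [-0.001, 0.0, -1.0]]
wrist_force: [1.1, -0.3, -0.1]
gripper_width: 0.0854
finger_force: 0.0
```

>>> {"name": "jog_arm", "arguments": {
  "deltas": [
    [[0.03,-0.4,0.08,0,0,0.2],[0.03,-0.4,0.08,0,0,0.2],[0.03,-0.4,0.08,0,0,0.2],[0.03,-0.4,0.08,0,0,0.2],[0.03,-0.4,0.08,0,0,0.2],[0.03,-0.4,0.08,0,0,0.2],[0.03,-0.4,0.08,0,0,0.2],[0.03,-0.4,0.08,0,0,0.2],[0.03,-0.4,0.08,0,0,0.2],[0.03,-0.4,0.08,0,0,0.2]]
  ]
}}

```text
time: 42.4
eef_pos: [0.475, -0.0064, 0.3374]
tcp_rot: [[0.87, 0.493, -0.0], [0.493, -0.87, 0.0], [0.0, -0.0, -1.0]]
wrist_force: [-0.2, 0.7, 0.6]
gripper_width: 0.0852
finger_force: 0.0
```

```bash
python3 - <<'E'
from h import *
state(); d=cam('top'); caps(d)
print('tee');rects(d,.083,.105,(200,240,260,300),15)
print('jaw');rects(d,.025,.038,(140,170,340,320),40)
s=cam('scene')
a=cv2.resize(d['frame'][175:325,140:340],None,fx=2,fy=2,interpolation=cv2.INTER_CUBIC); b=cv2.resize(s['frame'][220:370,150:390],None,fx=2,fy=2,interpolation=cv2.INTER_CUBIC)
o=np.zeros((600,480,3),np.uint8); o[:300,:400]=a; o[300:,:480]=b; cv2.imwrite('pics/f.png',o)
E
```

```text
t 42.4 pos [ 0.475  -0.0064  0.3374] yang -60.47 tilt [-0.0001  0.0003] j [ 0.07  0.38 -0.22  1.88  0.1   0.89 -1.26] F [-0.2  0.7  0.6] T [ 0.01 -0.07 -0.01] w 0.0852 ff 0.0
cap [202. 209.] 423 c [592.3 355.2] [46.9 46.3] 73.8 z 0.0762 holder [-0.  95.9]
cap [230. 217.] 421 c [575.2 292.7] [45.7 46.8] 73.6 z 0.076 holder [ 0.2 31.1]
cap [256. 224.] 426 c [559.  233.3] [45.8 46.8] 73.6 z 0.0762 holder [  0.5 -30.5]
cap [282. 232.] 420 c [542.3 174.4] [45.8 46.6] 74.8 z 0.0761 holder [  0.1 -91.7]
tee
[226. 270.] 271 c [453.6 294.2] sz [19.  88.1] ang 87.6 z 0.0916
jaw
[250. 213.] 302 c [578.2 259.9] sz [257.5  48.9] ang 74.9 z 0.0295
[241. 238.] 812 c [533.5 272.7] sz [245.2  36.5] ang 72.4 z 0.0292
[196. 252.] 58 c [500.7 374.8] sz [22.4 14.1] ang 76.4 z 0.029
[270. 274.] 57 c [452.3 201.7] sz [20.4 13.8] ang 73.3 z 0.0294
```

View pics/f.png

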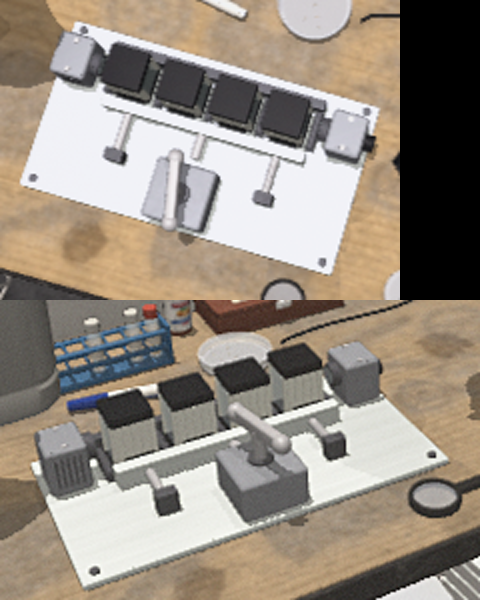

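The final view shows all four cells upright against the wall at (128,70), (182,85), (232,100) and (288,115), ribs towards the jaw. The handle is turned to about 2.9 rad and the arm is clear.

```bash
python3 -c "
from h import *
print(hand_in())"
```

```text
the job is handed in; nothing more can be done
None
```

All four cells stand in the holder with their windows along the light path, clamped at a T-handle angle of about 2.9 rad, and the job was handed in at about 42 s with the arm clear; the pocket 4 cell had shifted about 4 mm within its pocket before clamping, and I left it there.

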